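# Clear up after soaking plaster plaques

### The job

Clear up after a soaking session: hook every steel basket on the bench by its bent lip over the rim of the blue soak tank, so that it hangs upright inside clear of the tank's floor, and stack all the plaster plaques flat and squarely in one pile on the black pad of the wooden board, long sides parallel and edges flush with the pad. Leave the two jars where they stand.

Things in the scene. Friction and masses are not known exactly. Their poses are not given: they have to be found in the camera images.
- soak_tank: Open blue plastic soak tank, fixed, empty, outside 160 (x) x 240 (y) x 120 mm high, walls and floor 6 mm. Origin: centre of its underside; x across the short way (about away from the robot, yaw within 0.15 rad), y along the long walls, z up. The near long wall is at -x; its rim top is 120 mm above the origin. Outside ribs end 88 mm up.
- pile_board: Thin light wooden board, 92 x 76 x 4 mm, fixed to the bench, with a black rubber pad 70 (x) x 54 (y) mm let in flush in its middle, of the same outline as a plaque. Origin: centre of the underside; its top is 4 mm above it. x along the long side, z up.
- basket_1: Hook-on steel basket, may be absent; starts upright, lip roughly toward the robot. Body 59 (x) x 60 (y) mm; origin: centre of its underside. At -x a back plate (outer face x=-29.5) bends at its top into a 50 wide lip: underside 85 up, out to x=-49.5, turned down to 70 up, 17 mm gap inside. Red grip block over the middle, 14 (x) x 40 (y) x 24, centre 125 up: pinch across x.
- basket_2: Hook-on steel basket, may be absent; starts upright, lip roughly toward the robot. Body 59 (x) x 60 (y) mm; origin: centre of its underside. At -x a back plate (outer face x=-29.5) bends at its top into a 50 wide lip: underside 85 up, out to x=-49.5, turned down to 70 up, 17 mm gap inside. Red grip block over the middle, 14 (x) x 40 (y) x 24, centre 125 up: pinch across x.
- basket_3: Hook-on steel basket, may be absent; starts upright, lip roughly toward the robot. Body 59 (x) x 60 (y) mm; origin: centre of its underside. At -x a back plate (outer face x=-29.5) bends at its top into a 50 wide lip: underside 85 up, out to x=-49.5, turned down to 70 up, 17 mm gap inside. Red grip block over the middle, 14 (x) x 40 (y) x 24, centre 125 up: pinch across x.
- plaque_1: Cast plaster plaque, a flat white slab with rounded edges and a lightly scored border, 70 (x) x 54 (y) x 16 mm, 0.13 kg, lying flat on the bench at the start. Some plaques may be absent. Origin: centre of its underside, x along the long side, z up; a half turn makes no difference.
- plaque_2: Cast plaster plaque, a flat white slab with rounded edges and a lightly scored border, 70 (x) x 54 (y) x 16 mm, 0.13 kg, lying flat on the bench at the start. Some plaques may be absent. Origin: centre of its underside, x along the long side, z up; a half turn makes no difference.
- plaque_3: Cast plaster plaque, a flat white slab with rounded edges and a lightly scored border, 70 (x) x 54 (y) x 16 mm, 0.13 kg, lying flat on the bench at the start. Some plaques may be absent. Origin: centre of its underside, x along the long side, z up; a half turn makes no difference.
- plaque_4: Cast plaster plaque, a flat white slab with rounded edges and a lightly scored border, 70 (x) x 54 (y) x 16 mm, 0.13 kg, lying flat on the bench at the start. Some plaques may be absent. Origin: centre of its underside, x along the long side, z up; a half turn makes no difference.
- jar_1: Bystander: clear jar with a green lid, 69 mm across, 84 mm high; origin: centre of its underside. Leave it alone.
- spice_jar_1: Bystander: small white-capped jar, 47 mm across, 98 mm high; origin: centre of its underside. Leave it alone.

How it is judged:
By the outcome, as a careful person would: the job done as asked, in the order asked, and still so for the second after the job is handed in, with the robot touching nothing.
Of basket_1, basket_2, basket_3 only 2 to 3 are there at a start; the rules pass over those that are not, and their reading is None.
Of plaque_1, plaque_2, plaque_3, plaque_4 only 3 to 4 are there at a start; the rules pass over those that are not, and their reading is None.
At some moment in a run one of plaque_1, plaque_2, plaque_3, plaque_4 may be knocked a few centimetres aside while the robot is not near it.
It also fails if it takes over 210 s, if anything falls off the work surface, if the arm or the gripper's body presses on something with over 40 N, if the wrist force passes 120 N, or if a joint passes its speed limit or range.

### The arm

A 7-joint arm with a two-finger parallel gripper is mounted at the origin on a cart in front of the work surface, level with it; the furniture and walls round the work are solid. World frame = base frame: x ahead of the robot, y to its left, z up, the work surface at z = 0. Lengths are in m, angles in rad, forces in N, time in s.
With the tool pointing down it reaches from about 0.4 to 0.85 m from the base axis. Payload 6.9 kg.
Tool frame: the origin (TCP) lies between the finger pads; the fingertips stand 19 mm ahead of it and the grasp point (between the pads) is the TCP; z points along the fingers, y is the line along which they close (so a half turn about z gives the same grasp; the last joint's range is limited). The gripper opens to 85 mm and grips with 20 to 120 N. Pads are 22 mm wide; open, the fingers measure 114 mm over their backs; the gripper's body (76 mm by 85 mm) begins 54 mm behind the grasp point. The pads swing forward as they close: fully open they stand 13 mm farther back than shut.
Start: joints at [-1.218, 0.507, -0.238, 1.5, 0.126, 1.149, -0.155], TCP at [0.153, 0.606, 0.215] pointing down, gripper open.
Joint ranges: [-3.08, 3.08], [-0.24, 2.05], [-1.43, 1.35], [0, 2.5], [-1.52, 4.66], [0.17, 1.96], [-2.89, 2.89]. Speed limits (rad/s): [2.39, 2.39, 3.14, 3.14, 3.14, 3.14, 3.14].

### API

Orientations are given as a unit quaternion [w, x, y, z].
In Python, from cell import robot, imaging, close_job gives the robot as it stands. The module is installed in compiled form; this text tells all that it offers.
- The arm moves only by the shell command python3 -m handwheel 'ROWS' [OPENING] [FORCE]. ROWS is JSON, a list of rows, each an object of numbers: "tx", "ty", "tz": the shift along the tool's x, y, z in mm; "twist": the turn about the tool's z in units of 10 degrees (1.0 is 10 degrees). In form: [{"tx": .., "ty": .., "tz": .., "twist": ..}, ...]. A call has exactly 8 rows; each row shifts and turns the commanded pose from where the row before left it, along the tool's axes as they then stand; what a row does not reach is not made up. A row lasts 1/8 s, in which the tool goes at most 62.5 mm and 10.7 degrees, less where a joint would pass 70% of its speed; a pose out of reach is approached as far as the arm can. A call is refused whole if a number of a shift passes 62.5 or a number of a turn 1, either way. A call with a gripper value outside its range is refused whole. OPENING is the finger opening in mm, from 0 to 85.4, set as the call begins (- or left out, the last holds). The fingers move at their own pace and stop on an object; FORCE is the grip in N (left out, the last holds). Time passes only in rows, so rows that do not move let the fingers close, or fill a call up. It gives the time, the measured TCP pose, the force, the opening and the grip force at its end, in the units of the state.
- robot.observe(): the state, without advancing time (a new reading comes with each control period).
- imaging.read_camera(name): name is "scene" or "top" or "wrist"; returns a dict with "color" (400x640x3 uint8, blue, green, red), "depth" (400x640 float32, m along the optical axis (not along the pixel's ray), 0 where there is no reading), "intrinsics" (3x3 intrinsics, pixels), "dist_coeffs" ([k1, k2, p1, p2, k3] as OpenCV has them; the pictures are not rectified), "rvec" (rotation vector, rad) and "tvec" (3), from world to camera coordinates, as OpenCV has them. Camera axes: x right, y down, z forward; pixel columns grow to the right and rows downward; lengths in m; the calibration is good to about 2 mm. A picture is of the moment at which its call begins.
- close_job(): hands the job in; it is judged then, once.
The state is a dict: "t": time; "q": joint angles; "dq": joint speeds; "joint_efforts": joint torques, N m; "tool_pos": TCP position; "eef_rot": TCP orientation; "contact_force": force on the tool from outside, world axes, zero at the start; "moment": the same for the moment, N m; "width": finger opening in m; "gripper_force": force on a finger pad.
Only numpy, scipy, OpenCV 4.12 (cv2) and the standard library are available. Lean on these libraries where they do the work, as an engineer would, in place of code of your own. Each camera call takes 0.05 s, during which the arm holds its last target. There are 200 camera calls.

## Working session

There is one attempt and no reset: what is moved stays moved. The work goes in short steps, Python scripts to look and compute and a shell command to move; the robot and the scene stay as the last step left them, time stands still between calls to the robot, and variables do not carry over. Pictures are saved under pics/ and viewed, at most 14 in all, crops included, and the job is handed in when it is done.

```bash
mkdir -p pics; ls
cat > h.py <<'E'
import numpy as np, cv2
from cell import robot, imaging
from scipy.spatial.transform import Rotation as R
def cam(n):
    c=imaging.read_camera(n); np.savez(''+n+'.npz',**c); return c
def load(n): return dict(np.load(''+n+'.npz'))
def cloud(c):
    K,d=c['intrinsics'],c['dist_coeffs']; h,w=c['depth'].shape
    u,v=np.meshgrid(np.arange(w),np.arange(h))
    p=cv2.undistortPoints(np.stack([u,v],-1).reshape(-1,1,2).astype(float),K,d).reshape(h,w,2)
    P=np.concatenate([p,np.ones((h,w,1))],-1)*c['depth'][...,None]
    M=cv2.Rodrigues(c['rvec'])[0]; W=(P-c['tvec'].reshape(3))@M
    W[c['depth']==0]=np.nan; return W
def ray(c,u,v,z):
    p=cv2.undistortPoints(np.array([[[u,v]]],float),c['intrinsics'],c['dist_coeffs']).reshape(2)
    M=cv2.Rodrigues(c['rvec'])[0]; o=-M.T@c['tvec'].reshape(3); d=M.T@np.array([*p,1]); return o+d*(z-o[2])/d[2]
E
python3 - <<'E'
from h import *
for n in ['top','scene']:
    c=cam(n); cv2.imwrite(f'pics/{n}0.png',c['color'])
    M=cv2.Rodrigues(c['rvec'])[0]; print(n,-M.T@c['tvec'].reshape(3),M.round(2).tolist())
s=robot.observe(); print({k:np.round(v,3).tolist() for k,v in s.items()}); print(R.from_quat(np.roll(s['eef_rot'],-1)).as_matrix().round(3))
E
```

```text
pics
top [0.43907261 0.25893863 1.00749204] [[0.03, -1.0, -0.01], [-0.99, -0.03, -0.1], [0.1, 0.01, -1.0]]
scene [ 0.05571854 -0.69209221  0.62873115] [[0.89, -0.45, -0.01], [-0.22, -0.43, -0.88], [0.39, 0.79, -0.48]]
{'t': 0.1, 'q': [-1.217, 0.508, -0.238, 1.501, 0.126, 1.149, -0.155], 'dq': [0.001, -0.004, -0.001, -0.005, -0.001, 0.001, 0.001], 'joint_efforts': [-0.005, -62.184, -2.195, -25.02, 0.013, 0.008, -0.0], 'tool_pos': [0.153, 0.605, 0.214], 'eef_rot': [-0.0, 0.124, 0.992, -0.001], 'contact_force': [-0.119, 0.462, 0.367], 'moment': [-0.017, -0.06, 0.017], 'gripper_force': 0.0, 'width': 0.086}
[[-0.969  0.245 -0.   ]
 [ 0.245  0.969 -0.002]
 [-0.    -0.002 -1.   ]]
```

View pics/top0.png

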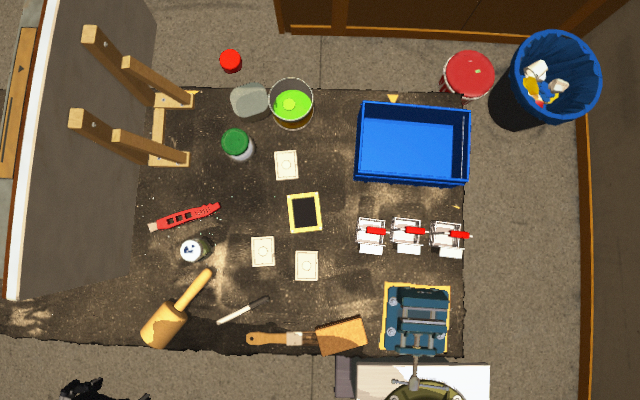

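View pics/scene0.png

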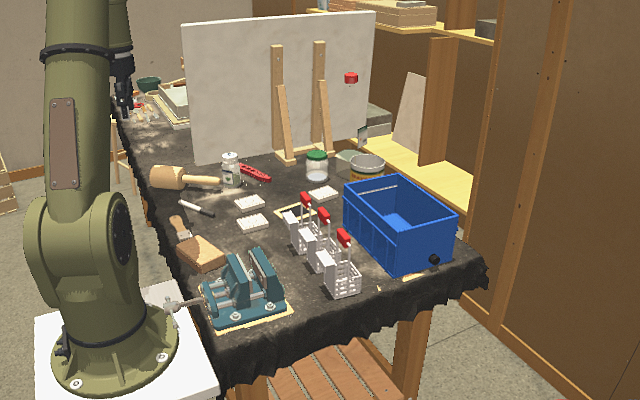

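The top view shows the tank at (413,144), three baskets with grips at (375,230), (412,230) and (456,235), three plaques at (286,165), (262,251) and (306,265), and the board at (304,212). The jars are at (237,143) and (194,250). Next I'll measure these.

```bash
cat >> h.py <<'E'
def blobs(c,mask,z,amin=60):
    n,l,st,_=cv2.connectedComponentsWithStats(mask.astype(np.uint8)); out=[]
    for i in range(1,n):
        if st[i,4]<amin: continue
        v,u=np.nonzero(l==i)
        P=np.array([ray(c,a,b,z)[:2] for a,b in zip(u,v)])
        (cx,cy),(w,h),a=cv2.minAreaRect((P*1000).astype(np.float32))
        if w<h: w,h,a=h,w,a+90
        out.append((int(u.mean()),int(v.mean()),round(cx,1),round(cy,1),round(w,1),round(h,1),round((a+90)%180-90,1),st[i,4]))
    return out
E
python3 - <<'E'
from h import *
c=load('top'); W=cloud(c); Z=W[...,2]; hsv=cv2.cvtColor(c['color'],cv2.COLOR_BGR2HSV)
H,S,V=[hsv[...,i].astype(int) for i in range(3)]
print('bench z',np.nanmedian(Z[200:240,240:280]))
box=np.zeros(Z.shape,bool); box[140:290,240:480]=1
print('plaques'); 
for b in blobs(c,box&(S<90)&(V>140)&(Z<0.03),0.016): print(b)
print('board')
for b in blobs(c,box&(np.arange(640)[None]>280)&(np.arange(640)[None]<330)&(np.arange(400)[:,None]>185)&(np.arange(400)[:,None]<238)&(V>120),0.004): print(b)
for b in blobs(c,box&(np.arange(640)[None]>288)&(np.arange(640)[None]<320)&(np.arange(400)[:,None]>193)&(np.arange(400)[:,None]<230)&(V<60),0.004): print('pad',b)
print('grips')
for b in blobs(c,box&(S>150)&((H<8)|(H>172))&(V>120),0.137,30): print(b)
t=(H>100)&(H<125)&(S>120)&(np.abs(Z-.12)<.008)
for b in blobs(c,t,0.12): print('tank',b)
r=box&(S>150)&((H<8)|(H>172))&(V>120); print('gripz',np.nanpercentile(Z[r],[10,50,90]))
L=np.zeros(Z.shape,bool); L[200:262,350:480]=1; L&=np.abs(Z-.087)<.006
for b in blobs(c,L,0.087,10): print('lip',b)
im=cv2.resize(c['color'][85:265,345:480],None,fx=4.4,fy=3.3*1,interpolation=cv2.INTER_CUBIC)
im=cv2.resize(c['color'][90:270,245:480],None,fx=3.3,fy=3.3,interpolation=cv2.INTER_CUBIC)
cv2.imwrite('pics/crop.png',im)
E
```

```text
bench z 0.0013090437310621854
plaques
(285, 164, 614.1, 340.3, 71.2, 53.9, 6.4, np.int32(670))
(369, 223, 481.7, 138.0, 53.8, 18.7, -88.6, np.int32(158))
(404, 223, 484.5, 56.7, 50.1, 20.3, -83.3, np.int32(140))
(444, 227, 476.6, -40.5, 48.0, 18.8, -88.8, np.int32(143))
(368, 237, 449.7, 140.6, 52.4, 26.9, 83.3, np.int32(216))
(403, 236, 452.8, 56.8, 50.5, 27.9, 84.6, np.int32(218))
(444, 240, 446.1, -38.6, 50.6, 28.3, 83.7, np.int32(215))
(262, 251, 409.9, 387.3, 69.8, 55.2, 5.1, np.int32(706))
(306, 265, 380.7, 284.4, 69.2, 53.2, 1.7, np.int32(700))
board
(304, 212, 503.4, 293.1, 97.8, 82.9, 5.1, np.int32(681))
pad (304, 212, 503.7, 293.4, 65.7, 49.7, 7.9, np.int32(587))
grips
(376, 230, 461.5, 141.2, 38.2, 13.8, 85.1, np.int32(128))
(414, 229, 464.4, 60.6, 40.5, 13.8, 84.3, np.int32(130))
(459, 234, 457.8, -32.4, 40.2, 14.8, 86.1, np.int32(131))
tank (415, 140, 656.7, 57.2, 240.4, 161.0, 87.0, np.int32(1172))
gripz [0.13424434 0.13660153 0.13878938]
lip (370, 248, 424.2, 144.7, 59.0, 22.9, 83.8, np.int32(257))
lip (408, 248, 426.5, 63.1, 57.1, 23.0, 84.2, np.int32(244))
lip (450, 251, 420.6, -29.8, 58.0, 23.4, 85.9, np.int32(234))
```

View pics/crop.png

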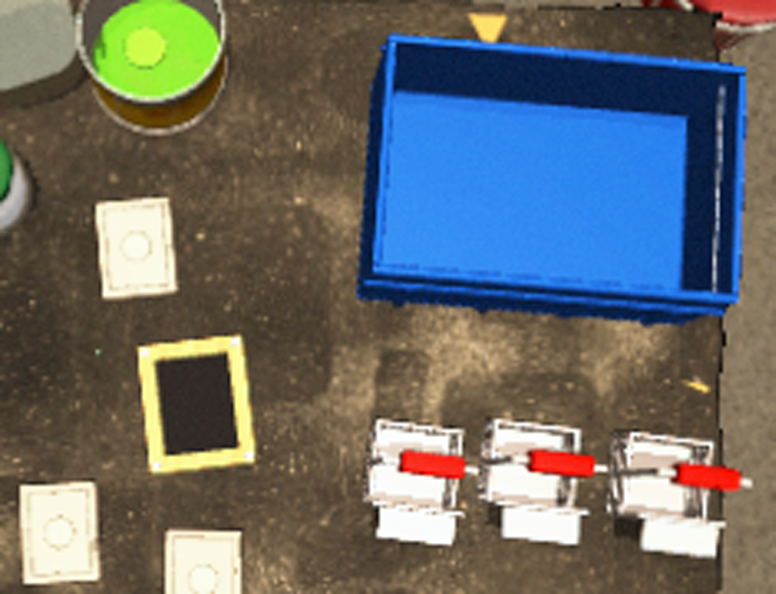

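```bash
cat > go.py <<'E'
import sys; from h import *
# python3 go.py x y z(mm) angle_of_tool_y(deg, mod 180)
s=robot.observe(); M=R.from_quat(np.roll(s['eef_rot'],-1)).as_matrix()
x,y,z,a=map(float,sys.argv[1:5]); cur=np.degrees(np.arctan2(M[1,1],M[0,1]))
d=(a-cur+90)%180-90
print('t',round(s['t'],2),'pos',(np.array(s['tool_pos'])*1e3).round(1),'ang',round(cur,1),'F',np.round(s['contact_force'],1),'w',round(s['width']*1e3,1),'q7',round(s['q'][6],2))
print('shift tool mm',(M.T@(np.array([x,y,z])/1e3-s['tool_pos'])*1e3).round(1),'twist',round(-d/10,2), 'tilt',M[:,2].round(3))
E
python3 -m handwheel '[{"twist":1},{"twist":1},{"twist":1},{"twist":1},{"twist":1},{"twist":1},{"twist":1},{"twist":1}]'
python3 go.py 461.5 141 260 -5.3
```

```text
t 0.1 pos [153.3 605.4 214.2] ang 75.8 F [-0.1  0.5  0.4] w 85.6 q7 -0.15
shift tool mm [-412.7 -374.7  -45.2] twist 8.11 tilt [-0.    -0.002 -1.   ]$[0]: bad value
```

```bash
python3 -m handwheel '[{"tx":0,"ty":0,"tz":0,"twist":1},{"tx":0,"ty":0,"tz":0,"twist":1},{"tx":0,"ty":0,"tz":0,"twist":1},{"tx":0,"ty":0,"tz":-9,"twist":1},{"tx":0,"ty":0,"tz":-9,"twist":1},{"tx":0,"ty":0,"tz":-9,"twist":1},{"tx":0,"ty":0,"tz":-9,"twist":1},{"tx":0,"ty":0,"tz":-9,"twist":1}]' 85
python3 go.py 461.5 141 260 -5.3
```

```text
t: 1.1
tool_pos: [0.1532, 0.6056, 0.2598]
eef_rot: [0.0, 0.734, 0.679, -0.0]
contact_force: [-0.2, 0.1, 1.0]
width: 0.0852
gripper_force: 0.0
t 1.1 pos [153.2 605.6 259.8] ang -4.5 F [-0.2  0.1  1. ] w 85.2 q7 -1.39
shift tool mm [-4.389e+02  3.440e+02  2.000e-01] twist 0.08 tilt [-0.    -0.001 -1.   ]
```

```bash
python3 -m handwheel '[{"tx":-48,"ty":38,"tz":0,"twist":0},{"tx":-48,"ty":38,"tz":0,"twist":0},{"tx":-48,"ty":38,"tz":0,"twist":0},{"tx":-48,"ty":38,"tz":0,"twist":0},{"tx":-48,"ty":38,"tz":0,"twist":0},{"tx":-48,"ty":38,"tz":0,"twist":0},{"tx":-48,"ty":38,"tz":0,"twist":0},{"tx":-48,"ty":38,"tz":0,"twist":0}]'
python3 go.py 461.5 141 200 -5.3
```

```text
t: 2.1
tool_pos: [0.429, 0.1989, 0.2599]
eef_rot: [-0.0, 0.732, 0.681, 0.0]
contact_force: [1.2, -0.0, 0.9]
width: 0.0848
gripper_force: 0.0
t 2.1 pos [429.  198.9 259.9] ang -4.2 F [ 1.2 -0.   0.9] w 84.8 q7 -0.46
shift tool mm [-55.4  36.6  59.9] twist 0.11 tilt [-0.  0. -1.]
```

```bash
python3 -m handwheel '[{"tx":-20,"ty":12,"tz":0,"twist":0.1},{"tx":-20,"ty":12,"tz":0,"twist":0},{"tx":-15.5,"ty":12.5,"tz":20,"twist":0},{"tx":0,"ty":0,"tz":20,"twist":0},{"tx":0,"ty":0,"tz":20,"twist":0},{"tx":0,"ty":0,"tz":0,"twist":0},{"tx":0,"ty":0,"tz":0,"twist":0},{"tx":0,"ty":0,"tz":0,"twist":0}]'
python3 go.py 461.5 141 125 -5.3
python3 - <<'E'
from h import *
c=cam('wrist'); s=robot.observe(); cv2.imwrite('pics/w1.png',c['color'])
hsv=cv2.cvtColor(c['color'],cv2.COLOR_BGR2HSV)
m=(hsv[...,1]>150)&((hsv[...,0]<8)|(hsv[...,0]>172))&(hsv[...,2]>120)
for b in blobs(c,m,0.137,400): print(b)
E
```

```text
t: 3.1
tool_pos: [0.4605, 0.1425, 0.2008]
eef_rot: [0.0, 0.738, 0.674, 0.001]
contact_force: [-0.6, 0.8, -0.1]
width: 0.0851
gripper_force: 0.0
t 3.1 pos [460.5 142.5 200.8] ang -5.2 F [-0.6  0.8 -0.1] w 85.1 q7 -0.3
shift tool mm [-1.4  1.  75.8] twist 0.01 tilt [ 0.001  0.    -1.   ]
(321, 213, 460.6, 141.9, 38.1, 12.6, 84.4, np.int32(826))
(333, 304, 463.3, 60.5, 38.6, 12.6, 85.1, np.int32(617))
```

View pics/w1.png

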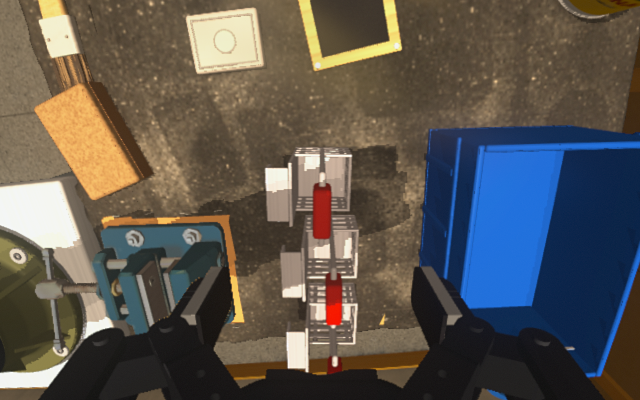

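The wrist view agrees with the top view: grip A is at (321,213), which works out to (460.6,141.9) mm.

```bash
python3 -m handwheel '[{"tx":-0.5,"ty":0,"tz":20,"twist":0},{"tx":0,"ty":0,"tz":20,"twist":0},{"tx":0,"ty":0,"tz":20,"twist":0},{"tx":0,"ty":0,"tz":16,"twist":0},{"tx":0,"ty":0,"tz":0,"twist":0},{"tx":0,"ty":0,"tz":0,"twist":0},{"tx":0,"ty":0,"tz":0,"twist":0},{"tx":0,"ty":0,"tz":0,"twist":0}]'
python3 -m handwheel '[{"tx":0,"ty":0,"tz":0,"twist":0},{"tx":0,"ty":0,"tz":0,"twist":0},{"tx":0,"ty":0,"tz":0,"twist":0},{"tx":0,"ty":0,"tz":0,"twist":0},{"tx":0,"ty":0,"tz":0,"twist":0},{"tx":0,"ty":0,"tz":0,"twist":0},{"tx":0,"ty":0,"tz":0,"twist":0},{"tx":0,"ty":0,"tz":0,"twist":0}]' 5 50
python3 go.py 461.5 141 265 -3
```

```text
t: 4.15
tool_pos: [0.4603, 0.1419, 0.1245]
eef_rot: [0.0, 0.738, 0.674, 0.001]
contact_force: [0.1, -0.0, -0.7]
width: 0.0853
gripper_force: 0.0
t: 5.15
tool_pos: [0.46, 0.1418, 0.124]
eef_rot: [0.0, 0.738, 0.674, -0.0]
contact_force: [0.3, -0.5, -0.1]
width: 0.0051
gripper_force: 0.0
t 5.15 pos [460.  141.8 124. ] ang -5.2 F [ 0.3 -0.5 -0.1] w 5.1 q7 -0.25
shift tool mm [  -0.6    1.5 -141. ] twist -0.22 tilt [-0. -0. -1.]
```

Run:
```python
from h import *
c=cam('wrist'); cv2.imwrite('pics/w2.png',c['color'])
for n in ['top','wrist']:
    c=cam(n); hsv=cv2.cvtColor(c['color'],cv2.COLOR_BGR2HSV)
    m=(hsv[...,1]>150)&((hsv[...,0]<8)|(hsv[...,0]>172))&(hsv[...,2]>100)
    for b in blobs(c,m,0.137,40): print(n,b)
```

```text
top (229, 59, 822.1, 461.8, 47.9, 46.4, 45.4, np.int32(378))
top (469, 72, 809.5, -61.8, 107.5, 101.7, 86.9, np.int32(1726))
top (186, 215, 482.3, 531.1, 138.2, 27.0, -71.1, np.int32(641))
wrist (322, 252, 461.0, 146.0, 45.4, 13.1, 84.8, np.int32(1269))
wrist (330, 365, 459.6, 76.6, 12.2, 3.6, 85.3, np.int32(94))
```

View pics/w2.png

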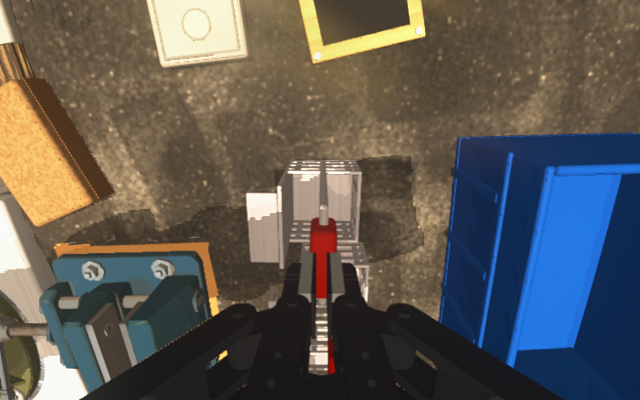

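```bash
python3 -m handwheel '[{"tx":0,"ty":0,"tz":0,"twist":0},{"tx":0,"ty":0,"tz":0,"twist":0},{"tx":0,"ty":0,"tz":0,"twist":0},{"tx":0,"ty":0,"tz":0,"twist":0},{"tx":0,"ty":0,"tz":0,"twist":0},{"tx":0,"ty":0,"tz":0,"twist":0},{"tx":0,"ty":0,"tz":0,"twist":0},{"tx":0,"ty":0,"tz":0,"twist":0}]' 5 60
python3 - <<'E'
from h import *
c=cam('wrist'); s=robot.observe(); p=np.array(s['tool_pos']); print({k:np.round(v,3).tolist() for k,v in s.items()})
W=cloud(c)
for q in [p,p-[0,0,.019],p+[0,0.0,.012],np.array([.461,.122,.137]),np.array([.461,.162,.137])]:
    print(q.round(3),cv2.projectPoints(q.reshape(1,3),c['rvec'],c['tvec'],c['intrinsics'],c['dist_coeffs'])[0].ravel().round(0))
for v in (235,260,275,290):
    print(v,[(u,*(W[v,u]*1000).round(0)) for u in (300,308,314,321,328,334,342)])
E
```

```text
t: 6.3
tool_pos: [0.46, 0.1418, 0.124]
eef_rot: [0.0, 0.738, 0.674, -0.0]
contact_force: [-0.3, -0.4, 1.1]
width: 0.005
gripper_force: 0.0
{'t': 6.35, 'q': [-0.568, 0.406, 0.306, 2.002, -0.174, 0.758, -0.25], 'dq': [-0.001, -0.002, -0.002, -0.001, -0.0, 0.002, 0.0], 'joint_efforts': [-0.003, -47.158, 3.756, -18.687, 0.011, 0.002, -0.0], 'tool_pos': [0.46, 0.142, 0.124], 'eef_rot': [0.0, 0.738, 0.674, 0.0], 'contact_force': [0.486, -0.445, 0.646], 'moment': [-0.014, -0.042, -0.001], 'gripper_force': 0.0, 'width': 0.005}
[0.46  0.142 0.124] [322. 255.]
[0.46  0.142 0.105] [322. 240.]
[0.46  0.142 0.136] [322. 266.]
[0.461 0.122 0.137] [327. 299.]
[0.461 0.162 0.137] [320. 231.]
235 [(300, np.float64(440.0), np.float64(116.0), np.float64(37.0)), (308, np.float64(446.0), np.float64(115.0), np.float64(36.0)), (314, np.float64(458.0), np.float64(160.0), np.float64(136.0)), (321, np.float64(461.0), np.float64(160.0), np.float64(137.0)), (328, np.float64(465.0), np.float64(159.0), np.float64(136.0)), (334, np.float64(468.0), np.float64(159.0), np.float64(136.0)), (342, np.float64(475.0), np.
[... 689 characters left out ...]
.float64(459.0), np.float64(137.0), np.float64(137.0)), (328, np.float64(464.0), np.float64(153.0), np.float64(164.0)), (334, np.float64(466.0), np.float64(153.0), np.float64(163.0)), (342, np.float64(469.0), np.float64(153.0), np.float64(165.0))]
290 [(300, np.float64(452.0), np.float64(154.0), np.float64(175.0)), (308, np.float64(456.0), np.float64(154.0), np.float64(175.0)), (314, np.float64(458.0), np.float64(154.0), np.float64(176.0)), (321, np.float64(458.0), np.float64(128.0), np.float64(137.0)), (328, np.float64(463.0), np.float64(154.0), np.float64(176.0)), (334, np.float64(466.0), np.float64(153.0), np.float64(176.0)), (342, np.float64(469.0), np.float64(153.0), np.float64(175.0))]
```

Run:
```python
from h import *
c=load('wrist'); W=cloud(c); P=W[200:330,270:380].reshape(-1,3)*1000
col=c['color'][200:330,270:380].reshape(-1,3).astype(int)
m=(P[:,2]>139)&(col.max(1)-col.min(1)<40)
Q=P[m]; i=np.argsort(Q[:,2])[:400:20]; print(Q[i].round(0).tolist())
for v in range(244,262,2): print(v,[(int(u),*(W[v,u]*1000).round(0).astype(int)) for u in (306,311,332,336)])
```

```text
[[464.0, 152.0, 143.0], [452.0, 154.0, 144.0], [469.0, 153.0, 145.0], [469.0, 153.0, 146.0], [468.0, 153.0, 146.0], [447.0, 151.0, 147.0], [452.0, 154.0, 147.0], [453.0, 154.0, 148.0], [453.0, 154.0, 148.0], [456.0, 154.0, 149.0], [474.0, 148.0, 149.0], [466.0, 153.0, 149.0], [471.0, 149.0, 150.0], [465.0, 153.0, 150.0], [458.0, 154.0, 150.0], [468.0, 153.0, 151.0], [446.0, 151.0, 151.0], [472.0, 148.0, 151.0], [468.0, 153.0, 152.0], [467.0, 153.0, 152.0]]
244 [(306, np.int64(441), np.int64(92), np.int64(5)), (311, np.int64(456), np.int64(154), np.int64(134)), (332, np.int64(466), np.int64(154), np.int64(136)), (336, np.int64(468), np.int64(153), np.int64(136))]
246 [(306, np.int64(441), np.int64(92), np.int64(10)), (311, np.int64(455), np.int64(153), np.int64(135)), (332, np.int64(466), np.int64(153), np.int64(137)), (336, np.int64(468), np.int64(152), np.int64(136))]
248 [(306, np.int64(441), np.int64(90), np.int64(10)), (311, np.int64(455), np.int64(152), np.int64(136)), (332, np.int64(466), np.int64(153), np.int64(138)), (336, np.int64(468), np.int64(151), np.int64(135))]
250 [(3
[... 566 characters left out ...]
64(145)), (336, np.int64(468), np.int64(153), np.int64(145))]
256 [(306, np.int64(454), np.int64(154), np.int64(148)), (311, np.int64(456), np.int64(154), np.int64(147)), (332, np.int64(466), np.int64(153), np.int64(146)), (336, np.int64(468), np.int64(153), np.int64(148))]
258 [(306, np.int64(454), np.int64(154), np.int64(149)), (311, np.int64(456), np.int64(154), np.int64(149)), (332, np.int64(466), np.int64(153), np.int64(149)), (336, np.int64(468), np.int64(153), np.int64(150))]
260 [(306, np.int64(454), np.int64(154), np.int64(151)), (311, np.int64(456), np.int64(154), np.int64(151)), (332, np.int64(466), np.int64(154), np.int64(152)), (336, np.int64(468), np.int64(153), np.int64(151))]
```

The fingertips are seen at z≈143 while the reported TCP is at 124. The tips are therefore about 19 mm behind the reported TCP, so the reported z runs about 38 mm below the real grasp point. I'll reopen, go 38 mm lower and try again.

```bash
python3 -m handwheel '[{"tx":0,"ty":0,"tz":0,"twist":0},{"tx":0,"ty":0,"tz":0,"twist":0},{"tx":0,"ty":0,"tz":0,"twist":0},{"tx":0,"ty":0,"tz":0,"twist":0},{"tx":0,"ty":0,"tz":0,"twist":0},{"tx":0,"ty":0,"tz":0,"twist":0},{"tx":0,"ty":0,"tz":0,"twist":0},{"tx":0,"ty":0,"tz":0,"twist":0}]' 60
python3 -m handwheel '[{"tx":0,"ty":1,"tz":10,"twist":0},{"tx":0,"ty":0,"tz":10,"twist":0},{"tx":0,"ty":0,"tz":10,"twist":0},{"tx":0,"ty":0,"tz":8,"twist":0},{"tx":0,"ty":0,"tz":0,"twist":0},{"tx":0,"ty":0,"tz":0,"twist":0},{"tx":0,"ty":0,"tz":0,"twist":0},{"tx":0,"ty":0,"tz":0,"twist":0}]'
python3 -m handwheel '[{"tx":0,"ty":0,"tz":0,"twist":0},{"tx":0,"ty":0,"tz":0,"twist":0},{"tx":0,"ty":0,"tz":0,"twist":0},{"tx":0,"ty":0,"tz":0,"twist":0},{"tx":0,"ty":0,"tz":0,"twist":0},{"tx":0,"ty":0,"tz":0,"twist":0},{"tx":0,"ty":0,"tz":0,"twist":0},{"tx":0,"ty":0,"tz":0,"twist":0}]' 5 50
python3 go.py 461.5 141 227 -3
```

```text
t: 7.35
tool_pos: [0.46, 0.1418, 0.124]
eef_rot: [0.0, 0.738, 0.674, 0.0]
contact_force: [-0.1, -0.1, -0.1]
width: 0.0599
gripper_force: 0.0
t: 8.35
tool_pos: [0.4612, 0.1418, 0.0862]
eef_rot: [0.0, 0.738, 0.674, 0.0]
contact_force: [-0.3, 0.6, -0.4]
width: 0.0597
gripper_force: 0.0
t: 9.35
tool_pos: [0.4612, 0.1417, 0.0861]
eef_rot: [0.0, 0.738, 0.674, 0.0]
contact_force: [-0.3, 0.2, 3.8]
width: 0.0136
gripper_force: 49.6
t 9.35 pos [461.2 141.7  86.1] ang -5.2 F [-0.3  0.2  3.8] w 13.6 q7 -0.22
shift tool mm [  -0.7    0.4 -140.9] twist -0.22 tilt [ 0.  0. -1.]
```

Grasped (13.6 mm, 50 N). Lifting, and refining the near rim line.

```bash
python3 -m handwheel '[{"tx":0,"ty":0,"tz":-10,"twist":0},{"tx":0,"ty":0,"tz":-20,"twist":0},{"tx":0,"ty":0,"tz":-30,"twist":0},{"tx":0,"ty":0,"tz":-30,"twist":-0.1},{"tx":0,"ty":0,"tz":-30,"twist":-0.1},{"tx":0,"ty":0,"tz":-25,"twist":0},{"tx":0,"ty":0,"tz":0,"twist":0},{"tx":0,"ty":0,"tz":0,"twist":0}]'
python3 go.py 621.4 129 231 -3
python3 - <<'E'
from h import *
c=cam('top'); W=cloud(c); Z=W[...,2]; hsv=cv2.cvtColor(c['color'],cv2.COLOR_BGR2HSV)
t=(hsv[...,0]>100)&(hsv[...,0]<125)&(hsv[...,1]>120)&(abs(Z-.12)<.006)&(W[...,0]>.55)&(W[...,0]<.6)
v,u=np.nonzero(t); print('z',Z[t].mean())
P=np.array([ray(c,a,b,.12) for a,b in zip(u,v)])*1000
k=np.polyfit(P[:,1]-57,P[:,0],1); print('near wall centre x at y=57:',k, np.std(P[:,0]-np.polyval(k,P[:,1]-57)))
E
```

```text
t: 10.35
tool_pos: [0.4603, 0.1415, 0.2301]
eef_rot: [-0.0, 0.727, 0.687, -0.001]
contact_force: [0.9, 0.3, -1.2]
width: 0.0133
gripper_force: 48.8
t 10.35 pos [460.3 141.5 230.1] ang -3.2 F [ 0.9  0.3 -1.2] w 13.3 q7 -0.28
shift tool mm [ -3.5 161.6  -1.1] twist -0.02 tilt [-0.001 -0.001 -1.   ]
z 0.11966471656233688
near wall centre x at y=57: [7.02435611e-02 5.79772691e+02] 2.8510691562023163
```

```bash
python3 -m handwheel '[{"tx":0,"ty":20,"tz":0,"twist":0},{"tx":0,"ty":30,"tz":0,"twist":0},{"tx":-1.5,"ty":40,"tz":0,"twist":0},{"tx":-2,"ty":40,"tz":0,"twist":0},{"tx":0,"ty":31.5,"tz":0,"twist":0},{"tx":0,"ty":0,"tz":0,"twist":0},{"tx":0,"ty":0,"tz":0,"twist":0},{"tx":0,"ty":0,"tz":0,"twist":0}]'
python3 -m handwheel '[{"tx":0,"ty":0,"tz":15,"twist":0},{"tx":0,"ty":0,"tz":20,"twist":0},{"tx":0,"ty":0,"tz":15,"twist":0},{"tx":0,"ty":0,"tz":10,"twist":0},{"tx":0,"ty":0,"tz":0,"twist":0},{"tx":0,"ty":0,"tz":0,"twist":0},{"tx":0,"ty":0,"tz":0,"twist":0},{"tx":0,"ty":0,"tz":0,"twist":0}]'
python3 go.py 621.4 129 121 -3.3
python3 - <<'E'
from h import *
c=cam('wrist'); cv2.imwrite('pics/w3.png',c['color'])
E
```

```text
t: 11.4
tool_pos: [0.621, 0.1294, 0.2308]
eef_rot: [-0.0, 0.726, 0.687, -0.0]
contact_force: [1.0, -0.1, -1.7]
width: 0.0134
gripper_force: 49.2
t: 12.4
tool_pos: [0.6223, 0.1292, 0.1714]
eef_rot: [0.0, 0.727, 0.687, 0.0]
contact_force: [-0.0, 0.5, -1.6]
width: 0.0133
gripper_force: 49.1
t 12.4 pos [622.3 129.2 171.4] ang -3.2 F [-0.   0.5 -1.6] w 13.3 q7 -0.12
shift tool mm [-0.2 -0.9 50.4] twist 0.01 tilt [ 0.001  0.    -1.   ]
```

View pics/w3.png

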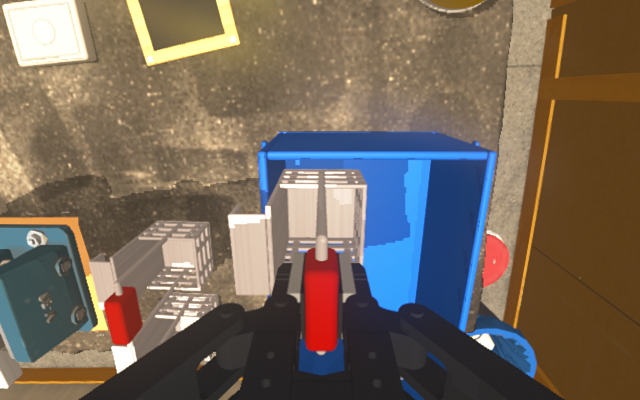

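The basket is inside the tank with its lip (u 233–268) over the near rim. Lowering it now.

```bash
python3 -m handwheel '[{"tx":0,"ty":0,"tz":10,"twist":0},{"tx":0,"ty":0,"tz":12,"twist":0},{"tx":0,"ty":0,"tz":12,"twist":0},{"tx":0,"ty":0,"tz":8,"twist":0},{"tx":0,"ty":0,"tz":4,"twist":0},{"tx":0,"ty":0,"tz":2,"twist":0},{"tx":0,"ty":0,"tz":0,"twist":0},{"tx":0,"ty":0,"tz":0,"twist":0}]'
python3 -m handwheel '[{"tx":0,"ty":-1,"tz":1,"twist":0},{"tx":0,"ty":-1,"tz":1,"twist":0},{"tx":0,"ty":-1,"tz":0,"twist":0},{"tx":0,"ty":-1,"tz":0,"twist":0},{"tx":0,"ty":0,"tz":0,"twist":0},{"tx":0,"ty":0,"tz":0,"twist":0},{"tx":0,"ty":0,"tz":0,"twist":0},{"tx":0,"ty":0,"tz":0,"twist":0}]'
python3 go.py 617 129 121 -3.3
```

```text
t: 13.45
tool_pos: [0.6223, 0.1292, 0.1234]
eef_rot: [0.0, 0.727, 0.687, 0.0]
contact_force: [-0.0, 0.9, -1.3]
width: 0.0134
gripper_force: 49.2
t: 14.45
tool_pos: [0.6183, 0.1294, 0.1212]
eef_rot: [0.0, 0.727, 0.687, 0.0]
contact_force: [0.8, -0.0, 2.1]
width: 0.0132
gripper_force: 49.8
t 14.45 pos [618.3 129.4 121.2] ang -3.2 F [ 0.8 -0.   2.1] w 13.2 q7 -0.11
shift tool mm [-0.5 -1.2  0.2] twist 0.01 tilt [ 0.  0. -1.]
```

```bash
python3 -m handwheel '[{"tx":0,"ty":-0.5,"tz":0,"twist":0},{"tx":0,"ty":-0.5,"tz":0,"twist":0},{"tx":0,"ty":-0.5,"tz":0,"twist":0},{"tx":0,"ty":0,"tz":0,"twist":0},{"tx":0,"ty":0,"tz":0,"twist":0},{"tx":0,"ty":0,"tz":0,"twist":0},{"tx":0,"ty":0,"tz":0,"twist":0},{"tx":0,"ty":0,"tz":0,"twist":0}]'
python3 -m handwheel '[{"tx":0,"ty":0,"tz":0,"twist":0},{"tx":0,"ty":0,"tz":0,"twist":0},{"tx":0,"ty":0,"tz":0,"twist":0},{"tx":0,"ty":0,"tz":0,"twist":0},{"tx":0,"ty":0,"tz":0,"twist":0},{"tx":0,"ty":0,"tz":0,"twist":0},{"tx":0,"ty":0,"tz":0,"twist":0},{"tx":0,"ty":0,"tz":0,"twist":0}]' 45
python3 -m handwheel '[{"tx":0,"ty":0,"tz":-10,"twist":0},{"tx":0,"ty":0,"tz":-20,"twist":0},{"tx":0,"ty":0,"tz":-30,"twist":0},{"tx":0,"ty":0,"tz":-30,"twist":0},{"tx":0,"ty":0,"tz":0,"twist":0},{"tx":0,"ty":0,"tz":0,"twist":0},{"tx":0,"ty":0,"tz":0,"twist":0},{"tx":0,"ty":0,"tz":0,"twist":0}]'
python3 go.py 463.5 60.6 162 -5.3
python3 - <<'E'
from h import *
for n in ['wrist','scene']:
    c=cam(n); hsv=cv2.cvtColor(c['color'],cv2.COLOR_BGR2HSV)
    m=(hsv[...,1]>150)&((hsv[...,0]<8)|(hsv[...,0]>172))&(hsv[...,2]>100)
    for b in blobs(c,m,0.172,200): print(n,b)
cv2.imwrite('pics/s1.png',cv2.resize(c['color'][150:310,260:480],None,fx=3.5,fy=3.5))
E
```

```text
t: 15.45
tool_pos: [0.6169, 0.1294, 0.1212]
eef_rot: [0.0, 0.727, 0.687, 0.0]
contact_force: [4.4, -0.3, 4.2]
width: 0.0132
gripper_force: 49.9
t: 16.45
tool_pos: [0.6165, 0.1295, 0.121]
eef_rot: [-0.0, 0.727, 0.687, -0.0]
contact_force: [0.1, 0.2, 0.1]
width: 0.0449
gripper_force: 0.0
t: 17.45
tool_pos: [0.6162, 0.1295, 0.2102]
eef_rot: [-0.0, 0.727, 0.687, -0.001]
contact_force: [-0.7, 0.7, 0.1]
width: 0.0448
gripper_force: 0.0
t 17.45 pos [616.2 129.5 210.2] ang -3.2 F [-0.7  0.7  0.1] w 44.8 q7 -0.14
shift tool mm [ -77.3 -148.6   48.4] twist 0.21 tilt [-0.001 -0.    -1.   ]
wrist (323, 222, 617.6, 132.6, 42.9, 12.6, 86.4, np.int32(1090))
wrist (487, 254, 731.2, 102.5, 41.0, 21.3, -86.4, np.int32(1193))
wrist (154, 287, 493.1, 88.3, 42.3, 20.1, 84.7, np.int32(1116))
```

View pics/s1.png

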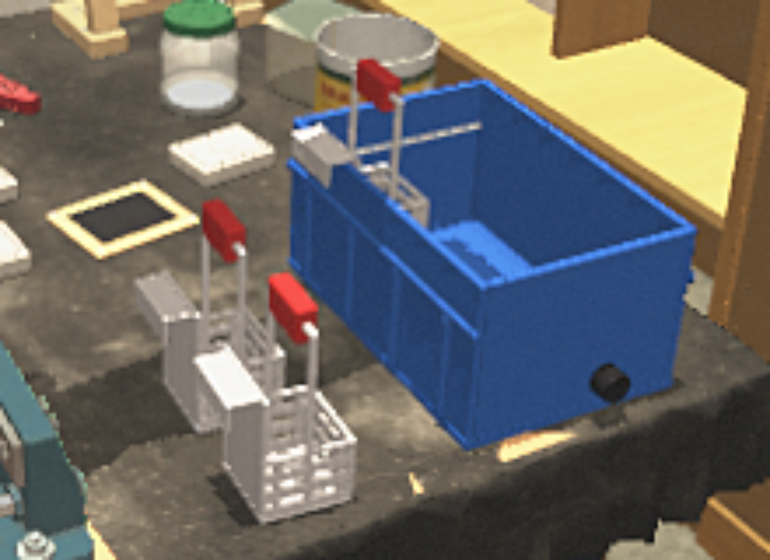

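Basket A hangs properly on the rim: its grip is at (375,85) in the crop, its lip is over the near rim, and its floor is raised. On to basket B.

```bash
python3 -m handwheel '[{"tx":-12,"ty":-20,"tz":0,"twist":0},{"tx":-15,"ty":-30,"tz":0,"twist":0.1},{"tx":-15,"ty":-35,"tz":0,"twist":0.1},{"tx":-15,"ty":-35,"tz":0,"twist":0},{"tx":-14,"ty":-20,"tz":0,"twist":0},{"tx":-6,"ty":-6,"tz":0,"twist":0},{"tx":0,"ty":0,"tz":0,"twist":0},{"tx":0,"ty":0,"tz":0,"twist":0}]' 55
python3 go.py 463.5 60.6 87 -5.3
python3 - <<'E'
from h import *
c=cam('wrist'); hsv=cv2.cvtColor(c['color'],cv2.COLOR_BGR2HSV)
m=(hsv[...,1]>150)&((hsv[...,0]<8)|(hsv[...,0]>172))&(hsv[...,2]>100)
for b in blobs(c,m,0.137,400): print(b)
E
```

```text
t: 18.55
tool_pos: [0.4662, 0.0641, 0.2109]
eef_rot: [0.0, 0.738, 0.674, 0.0]
contact_force: [-0.4, -0.1, 0.9]
width: 0.0549
gripper_force: 0.0
t 18.55 pos [466.2  64.1 210.9] ang -5.2 F [-0.4 -0.1  0.9] w 54.9 q7 -0.13
shift tool mm [ -3.7  -2.5 123.9] twist 0.01 tilt [ 0.001 -0.    -1.   ]
(557, 105, 640.2, 125.8, 45.9, 19.7, -89.4, np.int32(1523))
(318, 212, 463.2, 61.1, 38.8, 12.7, 85.1, np.int32(789))
(320, 310, 457.3, -27.2, 47.9, 13.3, 84.8, np.int32(631))
```

```bash
python3 -m handwheel '[{"tx":-3.3,"ty":-2.8,"tz":10,"twist":0},{"tx":0,"ty":0,"tz":25,"twist":0},{"tx":0,"ty":0,"tz":30,"twist":0},{"tx":0,"ty":0,"tz":30,"twist":0},{"tx":0,"ty":0,"tz":20,"twist":0},{"tx":0,"ty":0,"tz":9.5,"twist":0},{"tx":0,"ty":0,"tz":0,"twist":0},{"tx":0,"ty":0,"tz":0,"twist":0}]'
python3 -m handwheel '[{"tx":0,"ty":0,"tz":0,"twist":0},{"tx":0,"ty":0,"tz":0,"twist":0},{"tx":0,"ty":0,"tz":0,"twist":0},{"tx":0,"ty":0,"tz":0,"twist":0},{"tx":0,"ty":0,"tz":0,"twist":0},{"tx":0,"ty":0,"tz":0,"twist":0},{"tx":0,"ty":0,"tz":0,"twist":0},{"tx":0,"ty":0,"tz":0,"twist":0}]' 5 50
python3 -m handwheel '[{"tx":0,"ty":0,"tz":-10,"twist":0},{"tx":0,"ty":0,"tz":-20,"twist":0},{"tx":0,"ty":0,"tz":-30,"twist":0},{"tx":0,"ty":0,"tz":-30,"twist":-0.1},{"tx":0,"ty":0,"tz":-30,"twist":-0.1},{"tx":0,"ty":0,"tz":-25,"twist":0},{"tx":0,"ty":0,"tz":0,"twist":0},{"tx":0,"ty":0,"tz":0,"twist":0}]'
python3 go.py 617.5 59.5 231 -3.3
```

```text
t: 19.6
tool_pos: [0.4626, 0.0605, 0.087]
eef_rot: [0.0, 0.738, 0.674, 0.0]
contact_force: [1.2, -1.1, 0.3]
width: 0.055
gripper_force: 0.0
t: 20.6
tool_pos: [0.4627, 0.0606, 0.0868]
eef_rot: [0.0, 0.738, 0.674, 0.001]
contact_force: [1.1, -0.9, 5.8]
width: 0.0135
gripper_force: 49.8
t: 21.6
tool_pos: [0.4613, 0.0606, 0.2306]
eef_rot: [-0.001, 0.727, 0.687, -0.001]
contact_force: [0.2, -0.8, -1.4]
width: 0.0134
gripper_force: 48.9
t 21.6 pos [461.3  60.6 230.6] ang -3.2 F [ 0.2 -0.8 -1.4] w 13.4 q7 -0.11
shift tool mm [  7.6 156.1  -0.7] twist 0.01 tilt [-0.002 -0.    -1.   ]
```

```bash
python3 -m handwheel '[{"tx":0,"ty":20,"tz":0,"twist":0},{"tx":2,"ty":30,"tz":0,"twist":0},{"tx":3,"ty":40,"tz":0,"twist":0},{"tx":2.5,"ty":40,"tz":0,"twist":0},{"tx":0,"ty":26,"tz":0,"twist":0},{"tx":0,"ty":0,"tz":0,"twist":0},{"tx":0,"ty":0,"tz":0,"twist":0},{"tx":0,"ty":0,"tz":0,"twist":0}]'
python3 -m handwheel '[{"tx":0,"ty":0,"tz":15,"twist":0},{"tx":0,"ty":0,"tz":20,"twist":0},{"tx":0,"ty":0,"tz":15,"twist":0},{"tx":0,"ty":0,"tz":10,"twist":0},{"tx":0,"ty":0,"tz":0,"twist":0},{"tx":0,"ty":0,"tz":0,"twist":0},{"tx":0,"ty":0,"tz":0,"twist":0},{"tx":0,"ty":0,"tz":0,"twist":0}]'
python3 go.py 618 59.5 122 -3.3
```

```text
t: 22.6
tool_pos: [0.6173, 0.0594, 0.2312]
eef_rot: [-0.0, 0.727, 0.687, -0.0]
contact_force: [-0.1, 0.5, -1.7]
width: 0.0131
gripper_force: 49.2
t: 23.6
tool_pos: [0.6186, 0.0593, 0.1719]
eef_rot: [0.0, 0.727, 0.687, 0.0]
contact_force: [-0.7, -0.1, -1.7]
width: 0.0134
gripper_force: 49.1
t 23.6 pos [618.6  59.3 171.9] ang -3.2 F [-0.7 -0.1 -1.7] w 13.4 q7 0.0
shift tool mm [ 0.1 -0.6 49.9] twist 0.01 tilt [ 0.001  0.    -1.   ]
```

```bash
python3 -m handwheel '[{"tx":0,"ty":0,"tz":10,"twist":0},{"tx":0,"ty":0,"tz":12,"twist":0},{"tx":0,"ty":0,"tz":12,"twist":0},{"tx":0,"ty":0,"tz":8,"twist":0},{"tx":0,"ty":0,"tz":4,"twist":0},{"tx":0,"ty":0,"tz":2,"twist":0},{"tx":0,"ty":0,"tz":0,"twist":0},{"tx":0,"ty":0,"tz":0,"twist":0}]'
python3 -m handwheel '[{"tx":0,"ty":-1,"tz":1,"twist":0},{"tx":0,"ty":-1,"tz":1,"twist":0},{"tx":0,"ty":-1,"tz":0,"twist":0},{"tx":0,"ty":-1,"tz":0,"twist":0},{"tx":0,"ty":-0.5,"tz":0,"twist":0},{"tx":0,"ty":0,"tz":0,"twist":0},{"tx":0,"ty":0,"tz":0,"twist":0},{"tx":0,"ty":0,"tz":0,"twist":0}]'
python3 go.py 613 59 121 -3.3
```

```text
t: 24.6
tool_pos: [0.6185, 0.0593, 0.1238]
eef_rot: [0.0, 0.727, 0.687, 0.0]
contact_force: [-0.3, -0.6, -1.9]
width: 0.0133
gripper_force: 49.1
t: 25.6
tool_pos: [0.6145, 0.0596, 0.1219]
eef_rot: [0.0, 0.727, 0.687, 0.001]
contact_force: [4.5, -0.7, 5.6]
width: 0.0134
gripper_force: 50.2
t 25.6 pos [614.5  59.6 121.9] ang -3.2 F [ 4.5 -0.7  5.6] w 13.4 q7 0.02
shift tool mm [-0.6 -1.4  0.9] twist 0.01 tilt [ 0.001  0.    -1.   ]
```

```bash
python3 -m handwheel '[{"tx":0,"ty":0,"tz":0,"twist":0},{"tx":0,"ty":0,"tz":0,"twist":0},{"tx":0,"ty":0,"tz":0,"twist":0},{"tx":0,"ty":0,"tz":0,"twist":0},{"tx":0,"ty":0,"tz":0,"twist":0},{"tx":0,"ty":0,"tz":0,"twist":0},{"tx":0,"ty":0,"tz":0,"twist":0},{"tx":0,"ty":0,"tz":0,"twist":0}]' 45
python3 -m handwheel '[{"tx":0,"ty":0,"tz":-10,"twist":0},{"tx":0,"ty":0,"tz":-20,"twist":0},{"tx":0,"ty":0,"tz":-30,"twist":0},{"tx":0,"ty":0,"tz":-30,"twist":0},{"tx":0,"ty":0,"tz":0,"twist":0},{"tx":0,"ty":0,"tz":0,"twist":0},{"tx":0,"ty":0,"tz":0,"twist":0},{"tx":0,"ty":0,"tz":0,"twist":0}]'
python3 -m handwheel '[{"tx":-14,"ty":-20,"tz":0,"twist":0},{"tx":-18,"ty":-30,"tz":0,"twist":0},{"tx":-18,"ty":-35,"tz":0,"twist":0.1},{"tx":-18,"ty":-35,"tz":0,"twist":0},{"tx":-14,"ty":-20,"tz":0,"twist":0},{"tx":0,"ty":-11,"tz":0,"twist":0},{"tx":0,"ty":0,"tz":0,"twist":0},{"tx":0,"ty":0,"tz":0,"twist":0}]' 55
python3 go.py 457.6 -32 87 -4.2
python3 - <<'E'
from h import *
c=cam('wrist'); hsv=cv2.cvtColor(c['color'],cv2.COLOR_BGR2HSV)
m=(hsv[...,1]>150)&((hsv[...,0]<8)|(hsv[...,0]>172))&(hsv[...,2]>100)
for b in blobs(c,m,0.137,400): print(b)
E
```

```text
t: 26.6
tool_pos: [0.6138, 0.0596, 0.1215]
eef_rot: [0.0, 0.727, 0.687, -0.0]
contact_force: [0.2, -0.7, 0.3]
width: 0.045
gripper_force: 0.0
t: 27.6
tool_pos: [0.6134, 0.0596, 0.2107]
eef_rot: [-0.0, 0.727, 0.687, -0.001]
contact_force: [0.1, 0.3, -0.2]
width: 0.0451
gripper_force: 0.0
t: 28.6
tool_pos: [0.459, -0.0119, 0.2114]
eef_rot: [0.0, 0.732, 0.681, 0.0]
contact_force: [1.0, -1.0, -0.2]
width: 0.055
gripper_force: 0.0
t 28.6 pos [459.  -11.9 211.4] ang -4.1 F [ 1.  -1.  -0.2] w 55.0 q7 0.05
shift tool mm [-20.1   0.  124.4] twist 0.01 tilt [ 0. -0. -1.]
(565, 99, 636.9, 56.6, 46.4, 26.7, -84.0, np.int32(1738))
(320, 232, 456.8, -32.6, 38.5, 13.0, 84.0, np.int32(732))
```

```bash
python3 -m handwheel '[{"tx":-10,"ty":-0.5,"tz":0,"twist":0},{"tx":-10.5,"ty":0,"tz":20,"twist":0},{"tx":0,"ty":0,"tz":30,"twist":0},{"tx":0,"ty":0,"tz":35,"twist":0},{"tx":0,"ty":0,"tz":28,"twist":0},{"tx":0,"ty":0,"tz":11.5,"twist":0},{"tx":0,"ty":0,"tz":0,"twist":0},{"tx":0,"ty":0,"tz":0,"twist":0}]'
python3 -m handwheel '[{"tx":0,"ty":0,"tz":0,"twist":0},{"tx":0,"ty":0,"tz":0,"twist":0},{"tx":0,"ty":0,"tz":0,"twist":0},{"tx":0,"ty":0,"tz":0,"twist":0},{"tx":0,"ty":0,"tz":0,"twist":0},{"tx":0,"ty":0,"tz":0,"twist":0},{"tx":0,"ty":0,"tz":0,"twist":0},{"tx":0,"ty":0,"tz":0,"twist":0}]' 5 50
python3 -m handwheel '[{"tx":0,"ty":0,"tz":-10,"twist":0},{"tx":0,"ty":0,"tz":-20,"twist":0},{"tx":0,"ty":0,"tz":-30,"twist":0},{"tx":0,"ty":0,"tz":-30,"twist":-0.1},{"tx":0,"ty":0,"tz":-30,"twist":0},{"tx":0,"ty":0,"tz":-25,"twist":0},{"tx":0,"ty":0,"tz":0,"twist":0},{"tx":0,"ty":0,"tz":0,"twist":0}]'
python3 go.py 616.5 -12 231 -3.2
```

```text
t: 29.65
tool_pos: [0.4567, -0.0333, 0.0878]
eef_rot: [0.001, 0.733, 0.681, 0.001]
contact_force: [0.8, -0.0, -0.0]
width: 0.0552
gripper_force: 0.0
t: 30.65
tool_pos: [0.4566, -0.0329, 0.0875]
eef_rot: [0.0, 0.732, 0.681, 0.001]
contact_force: [0.6, 0.3, 6.0]
width: 0.0135
gripper_force: 51.1
t: 31.65
tool_pos: [0.4552, -0.033, 0.2312]
eef_rot: [-0.0, 0.727, 0.687, -0.001]
contact_force: [0.2, 0.3, -2.6]
width: 0.0131
gripper_force: 49.9
t 31.65 pos [455.2 -33.  231.2] ang -3.2 F [ 0.2  0.3 -2.6] w 13.1 q7 0.1
shift tool mm [ 30.  159.9  -0. ] twist 0.0 tilt [-0.001  0.    -1.   ]
```

```bash
python3 -m handwheel '[{"tx":5,"ty":20,"tz":0,"twist":0},{"tx":8,"ty":30,"tz":0,"twist":0},{"tx":8,"ty":40,"tz":0,"twist":0},{"tx":8,"ty":40,"tz":0,"twist":0},{"tx":0,"ty":30,"tz":0,"twist":0},{"tx":0,"ty":0,"tz":0,"twist":0},{"tx":0,"ty":0,"tz":0,"twist":0},{"tx":0,"ty":0,"tz":0,"twist":0}]'
python3 -m handwheel '[{"tx":0,"ty":0,"tz":15,"twist":0},{"tx":0,"ty":0,"tz":20,"twist":0},{"tx":0,"ty":0,"tz":15,"twist":0},{"tx":0,"ty":0,"tz":10,"twist":0},{"tx":0,"ty":0,"tz":0,"twist":0},{"tx":0,"ty":0,"tz":0,"twist":0},{"tx":0,"ty":0,"tz":0,"twist":0},{"tx":0,"ty":0,"tz":0,"twist":0}]'
python3 go.py 616.5 -12 122 -3.3
```

```text
t: 32.65
tool_pos: [0.6163, -0.0132, 0.2317]
eef_rot: [-0.0, 0.727, 0.687, -0.0]
contact_force: [-0.1, 1.2, -2.3]
width: 0.013
gripper_force: 49.9
t: 33.65
tool_pos: [0.6176, -0.0131, 0.1724]
eef_rot: [0.0, 0.727, 0.687, 0.0]
contact_force: [-0.4, 0.2, -2.6]
width: 0.0132
gripper_force: 49.8
t 33.65 pos [617.6 -13.1 172.4] ang -3.2 F [-0.4  0.2 -2.6] w 13.2 q7 0.13
shift tool mm [ 1.  -1.2 50.4] twist 0.01 tilt [ 0.001  0.    -1.   ]
```

```bash
python3 -m handwheel '[{"tx":0,"ty":-1,"tz":10,"twist":0},{"tx":0,"ty":0,"tz":12,"twist":0},{"tx":0,"ty":0,"tz":12,"twist":0},{"tx":0,"ty":0,"tz":8,"twist":0},{"tx":0,"ty":0,"tz":4,"twist":0},{"tx":0,"ty":0,"tz":2,"twist":0},{"tx":0,"ty":0,"tz":0,"twist":0},{"tx":0,"ty":0,"tz":0,"twist":0}]'
python3 -m handwheel '[{"tx":0,"ty":-1,"tz":1,"twist":0},{"tx":0,"ty":-1,"tz":1,"twist":0},{"tx":0,"ty":-1,"tz":0.5,"twist":0},{"tx":0,"ty":-1,"tz":0,"twist":0},{"tx":0,"ty":-0.5,"tz":0,"twist":0},{"tx":0,"ty":0,"tz":0,"twist":0},{"tx":0,"ty":0,"tz":0,"twist":0},{"tx":0,"ty":0,"tz":0,"twist":0}]'
python3 go.py 611 -12 121 -3.3
```

```text
t: 34.65
tool_pos: [0.6166, -0.013, 0.1243]
eef_rot: [0.0, 0.727, 0.687, 0.0]
contact_force: [-0.2, 0.6, -2.6]
width: 0.0133
gripper_force: 49.9
t: 35.65
tool_pos: [0.6137, -0.0129, 0.1227]
eef_rot: [0.002, 0.727, 0.687, 0.001]
contact_force: [3.8, -0.5, 6.1]
width: 0.0134
gripper_force: 51.1
t 35.65 pos [613.7 -12.9 122.7] ang -3.2 F [ 3.8 -0.5  6.1] w 13.4 q7 0.15
shift tool mm [ 0.7 -2.8  1.7] twist 0.01 tilt [ 0.004 -0.    -1.   ]
```

```bash
python3 -m handwheel '[{"tx":0,"ty":0,"tz":0,"twist":0},{"tx":0,"ty":0,"tz":0,"twist":0},{"tx":0,"ty":0,"tz":0,"twist":0},{"tx":0,"ty":0,"tz":0,"twist":0},{"tx":0,"ty":0,"tz":0,"twist":0},{"tx":0,"ty":0,"tz":0,"twist":0},{"tx":0,"ty":0,"tz":0,"twist":0},{"tx":0,"ty":0,"tz":0,"twist":0}]' 45
python3 -m handwheel '[{"tx":0,"ty":0,"tz":-10,"twist":0},{"tx":0,"ty":0,"tz":-20,"twist":0},{"tx":0,"ty":0,"tz":-30,"twist":0},{"tx":0,"ty":0,"tz":-30,"twist":0},{"tx":0,"ty":0,"tz":0,"twist":0},{"tx":0,"ty":0,"tz":0,"twist":0},{"tx":0,"ty":0,"tz":0,"twist":0},{"tx":0,"ty":0,"tz":0,"twist":0}]'
cat > plq.py <<'E'
from h import *
c=cam('top'); W=cloud(c); Z=W[...,2]; hsv=cv2.cvtColor(c['color'],cv2.COLOR_BGR2HSV)
u,v=np.meshgrid(np.arange(640),np.arange(400))
m=(hsv[...,1]<90)&(hsv[...,2]>140)&(Z<0.03)&(u>215)&(u<345)&(v>140)&(v<300)
for b in blobs(c,m,0.016,300): print(b)
cv2.imwrite('pics/tp.png',c['color'])
E
python3 plq.py; python3 go.py 503.5 293.3 200 95
python3 - <<'E'
from h import *
c=cam('scene'); cv2.imwrite('pics/s2.png',cv2.resize(c['color'][130:310,220:480],None,fx=3,fy=3))
E
```

```text
t: 36.65
tool_pos: [0.6119, -0.0127, 0.1215]
eef_rot: [-0.0, 0.727, 0.687, -0.0]
contact_force: [0.2, 0.2, -0.4]
width: 0.0451
gripper_force: 0.0
t: 37.65
tool_pos: [0.6115, -0.0127, 0.2107]
eef_rot: [-0.0, 0.727, 0.687, -0.001]
contact_force: [-0.5, 0.5, 0.3]
width: 0.0449
gripper_force: 0.0
(285, 164, 614.2, 340.1, 71.3, 54.1, 6.7, np.int32(676))
(262, 251, 408.9, 387.3, 71.7, 55.6, 4.8, np.int32(712))
(220, 264, 365.2, 483.2, 106.6, 23.7, 2.4, np.int32(319))
(306, 265, 380.7, 284.4, 69.1, 53.3, 1.6, np.int32(710))
t 37.7 pos [611.6 -12.7 210.8] ang -3.2 F [ 1.2  0.4 -0.1] w 44.6 q7 0.12
shift tool mm [ 299.5 -125.    11. ] twist 8.18 tilt [-0.001 -0.    -1.   ]
```

View pics/s2.png

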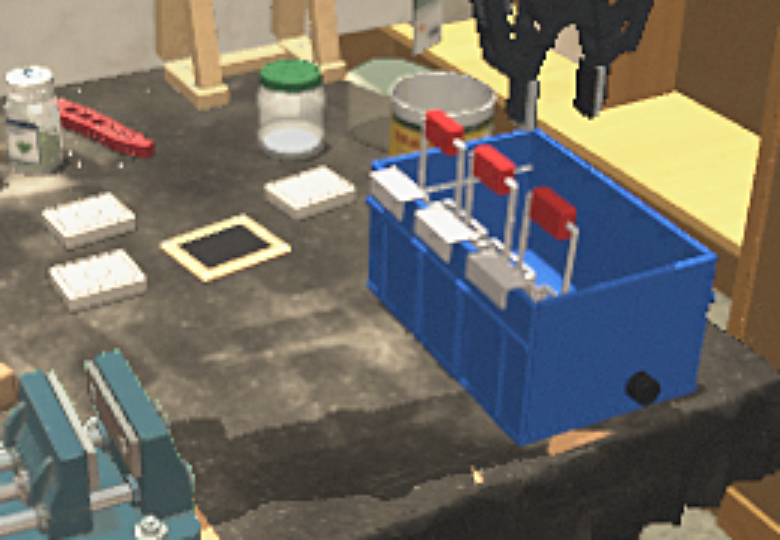

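All three baskets hang from the rim with their lips over it. Three plaques remain and none has moved. I'll measure the board and pad with the wrist camera.

```bash
python3 -m handwheel '[{"tx":30,"ty":-10,"tz":0,"twist":0},{"tx":45,"ty":-20,"tz":0,"twist":0},{"tx":45,"ty":-20,"tz":0,"twist":0},{"tx":45,"ty":-20,"tz":0,"twist":0},{"tx":45,"ty":-20,"tz":0,"twist":0},{"tx":45,"ty":-20,"tz":0,"twist":0},{"tx":40,"ty":-15,"tz":0,"twist":0},{"tx":5,"ty":0,"tz":0,"twist":0}]' 66
python3 -m handwheel '[{"tx":0,"ty":0,"tz":0,"twist":0},{"tx":0,"ty":0,"tz":0,"twist":1},{"tx":0,"ty":0,"tz":0,"twist":1},{"tx":0,"ty":0,"tz":0,"twist":1},{"tx":0,"ty":0,"tz":0,"twist":1},{"tx":0,"ty":0,"tz":0,"twist":1},{"tx":0,"ty":0,"tz":0,"twist":1},{"tx":0,"ty":0,"tz":0,"twist":1}]'
python3 -m handwheel '[{"tx":0,"ty":0,"tz":0,"twist":1},{"tx":0,"ty":0,"tz":0,"twist":0.2},{"tx":0,"ty":0,"tz":0,"twist":0},{"tx":0,"ty":0,"tz":0,"twist":0},{"tx":0,"ty":0,"tz":0,"twist":0},{"tx":0,"ty":0,"tz":0,"twist":0},{"tx":0,"ty":0,"tz":0,"twist":0},{"tx":0,"ty":0,"tz":0,"twist":0}]'
python3 go.py 503.5 293.3 200 95
python3 - <<'E'
from h import *
c=cam('wrist'); cv2.imwrite('pics/w4.png',c['color'])
W=cloud(c); P=W.reshape(-1,3)*1000; s=robot.observe(); p=np.array(s['tool_pos'])*1000
m=(np.hypot(P[:,0]-p[0],P[:,1]-p[1])<70)&(P[:,2]>100); Q=P[m]; print('tips',Q[np.argsort(Q[:,2])[:60:6]].round(0).tolist())
E
```

```text
t: 38.75
tool_pos: [0.5018, 0.2979, 0.2109]
eef_rot: [-0.001, 0.724, 0.689, -0.0]
contact_force: [0.2, -0.0, -0.5]
width: 0.0658
gripper_force: 0.0
t: 39.75
tool_pos: [0.5047, 0.2914, 0.2117]
eef_rot: [0.0, 0.99, 0.142, 0.0]
contact_force: [-0.7, -1.1, 0.2]
width: 0.0661
gripper_force: 0.0
t: 40.75
tool_pos: [0.5038, 0.2938, 0.2115]
eef_rot: [0.0, 0.999, 0.042, -0.0]
contact_force: [0.2, 0.6, 0.6]
width: 0.066
gripper_force: 0.0
t 40.75 pos [503.8 293.8 211.5] ang -85.2 F [0.2 0.6 0.6] w 66.0 q7 -1.67
shift tool mm [-0.3  0.5 11.5] twist -0.02 tilt [-0. -0. -1.]
tips [[509.0, 262.0, 234.0], [501.0, 328.0, 234.0], [509.0, 328.0, 234.0], [497.0, 261.0, 235.0], [496.0, 327.0, 235.0], [513.0, 263.0, 235.0], [504.0, 262.0, 235.0], [498.0, 327.0, 235.0], [506.0, 328.0, 236.0], [507.0, 328.0, 236.0]]
```

View pics/w4.png

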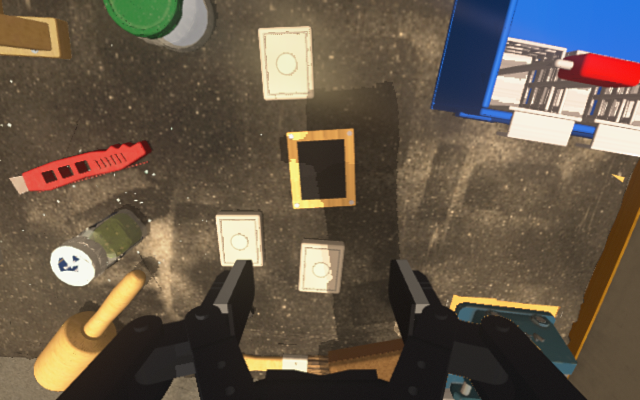

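The wrist view shows the board at (321,168) and the plaques at (286,62), (240,240) and (321,267). I'll measure all four from this one picture.

```bash
cat > wm.py <<'E'
from h import *
import sys
def go(c,boardbox=None):
    W=cloud(c); hsv=cv2.cvtColor(c['color'],cv2.COLOR_BGR2HSV); Z=W[...,2]
    white=(hsv[...,1]<110)&(hsv[...,2]>150)&(Z<.03)
    white=cv2.morphologyEx(white.astype(np.uint8),cv2.MORPH_CLOSE,np.ones((5,5)))>0
    for b in blobs(c,white,.016,400):
        if 30<b[5]<65 and b[4]<90: print('plaque',b)
    w=(hsv[...,0]>8)&(hsv[...,0]<30)&(hsv[...,1]>80)&(hsv[...,2]>140)&(Z<.03)
    n,l,st,ce=cv2.connectedComponentsWithStats(w.astype(np.uint8))
    for i in range(1,n):
        if st[i,4]<300: continue
        m=l==i
        b=blobs(c,m,.004,300)[0]
        if 80<b[4]<105 and 60<b[5]<90:
            print('board',b)
            cnt,hi=cv2.findContours(m.astype(np.uint8),cv2.RETR_CCOMP,cv2.CHAIN_APPROX_NONE)
            for k,q in enumerate(cnt):
                if hi[0][k][3]>=0 and cv2.contourArea(q)>200:
                    P=np.array([ray(c,a,b,.004)[:2] for a,b in q[:,0]])*1000
                    print('pad',cv2.minAreaRect(P.astype(np.float32)))
if __name__=='__main__': go(cam('wrist'))
E
python3 wm.py
```

```text
plaque (286, 62, 613.3, 339.4, 69.5, 53.6, 7.0, np.int32(3802))
plaque (238, 238, 409.9, 386.5, 69.8, 53.7, 4.8, np.int32(2162))
plaque (319, 267, 380.0, 286.4, 70.0, 55.0, -0.3, np.int32(2035))
board (486, 153, 531.2, 118.3, 104.6, 66.1, -45.2, np.int32(1790))
board (321, 166, 503.2, 293.9, 92.2, 76.4, 8.0, np.int32(2299))
pad ((502.85528564453125, 293.45831298828125), (72.50023651123047, 55.71113586425781), 8.21481990814209)
```

```bash
python3 -m handwheel '[{"tx":0,"ty":0,"tz":0,"twist":-0.22},{"tx":20,"ty":-6,"tz":0,"twist":0},{"tx":25,"ty":-10,"tz":20,"twist":0},{"tx":25,"ty":-10,"tz":30,"twist":0},{"tx":20,"ty":-6,"tz":30,"twist":0},{"tx":12,"ty":0,"tz":20,"twist":0},{"tx":0,"ty":0,"tz":0,"twist":0},{"tx":0,"ty":0,"tz":0,"twist":0}]' 68
python3 go.py 613.3 339.4 -17 97; python3 wm.py
```

```text
t: 41.85
tool_pos: [0.6013, 0.3375, 0.1127]
eef_rot: [-0.0, 0.998, 0.061, 0.0]
contact_force: [-0.6, -0.8, 0.3]
width: 0.0679
gripper_force: 0.0
t 41.85 pos [601.3 337.5 112.7] ang -83.0 F [-0.6 -0.8  0.3] w 67.9 q7 -1.58
shift tool mm [ 12.   -0.4 129.7] twist -0.0 tilt [ 0.001  0.    -1.   ]
plaque (320, 180, 615.5, 343.2, 72.9, 59.7, 6.8, np.int32(5365))
plaque (177, 388, 371.9, 467.3, 39.2, 34.6, -81.3, np.int32(568))
board (352, 290, 503.9, 294.2, 92.8, 76.6, 8.3, np.int32(2812))
pad ((502.62078857421875, 293.64654541015625), (72.48272705078125, 55.20579528808594), 8.298111915588379)
```

```bash
python3 -m handwheel '[{"tx":13,"ty":-1,"tz":20,"twist":0},{"tx":0,"ty":0,"tz":30,"twist":0},{"tx":0,"ty":0,"tz":30,"twist":0},{"tx":0,"ty":0,"tz":25,"twist":0},{"tx":0,"ty":0,"tz":15,"twist":0},{"tx":0,"ty":0,"tz":8,"twist":0},{"tx":0,"ty":0,"tz":0,"twist":0},{"tx":0,"ty":0,"tz":0,"twist":0}]'
python3 go.py 614 340 -17 97; python3 wm.py
```

```text
t: 42.9
tool_pos: [0.6146, 0.3407, -0.0155]
eef_rot: [-0.0, 0.998, 0.061, 0.001]
contact_force: [0.7, -0.1, -0.0]
width: 0.0679
gripper_force: 0.0
t 42.9 pos [614.6 340.7 -15.5] ang -83.0 F [ 0.7 -0.1 -0. ] w 67.9 q7 -1.51
shift tool mm [-0.7  0.6  1.5] twist 0.0 tilt [ 0.001  0.001 -1.   ]
plaque (324, 278, 614.9, 340.0, 68.5, 52.1, 6.9, np.int32(14625))
```

```bash
python3 -m handwheel '[{"tx":0,"ty":0,"tz":1,"twist":0},{"tx":0,"ty":0,"tz":0,"twist":0},{"tx":0,"ty":0,"tz":0,"twist":0},{"tx":0,"ty":0,"tz":0,"twist":0},{"tx":0,"ty":0,"tz":0,"twist":0},{"tx":0,"ty":0,"tz":0,"twist":0},{"tx":0,"ty":0,"tz":0,"twist":0},{"tx":0,"ty":0,"tz":0,"twist":0}]' 48 40
python3 -m handwheel '[{"tx":0,"ty":0,"tz":-10,"twist":0},{"tx":0,"ty":0,"tz":-20,"twist":0},{"tx":0,"ty":0,"tz":-20,"twist":0},{"tx":0,"ty":0,"tz":-10,"twist":0},{"tx":0,"ty":0,"tz":0,"twist":0},{"tx":0,"ty":0,"tz":0,"twist":0},{"tx":0,"ty":0,"tz":0,"twist":0},{"tx":0,"ty":0,"tz":0,"twist":0}]'
python3 go.py 503 293.6 -12 98.2
python3 - <<'E'
from h import *
from wm import *
c=cam('wrist'); go(c)
cv2.imwrite('pics/w5.png',c['color'])
W=cloud(c);hsv=cv2.cvtColor(c['color'],cv2.COLOR_BGR2HSV);Z=W[...,2]
m=(hsv[...,1]<110)&(hsv[...,2]>140)&(Z>.04)&(Z<.1); print(np.nanmedian(Z[m]),m.sum())
print(blobs(c,m,float(np.nanmedian(Z[m])),500))
E
```

```text
t: 43.95
tool_pos: [0.6145, 0.3406, -0.0163]
eef_rot: [-0.0, 0.998, 0.061, 0.001]
contact_force: [-1.3, -0.9, 4.9]
width: 0.053
gripper_force: 42.0
t: 44.95
tool_pos: [0.6137, 0.3404, 0.0419]
eef_rot: [0.0, 0.998, 0.061, -0.0]
contact_force: [0.1, 0.9, -1.5]
width: 0.0531
gripper_force: 42.7
t 44.95 pos [613.7 340.4  41.9] ang -83.0 F [ 0.1  0.9 -1.5] w 53.1 q7 -1.55
shift tool mm [-115.5   32.9   54. ] twist -0.12 tilt [-0.001 -0.001 -1.   ]
plaque (573, 353, 536.3, 143.9, 51.8, 38.2, 55.3, np.int32(1120))
0.07340802072642655 24547
[(121, 9, 716.1, 422.1, 53.2, 8.2, -84.6, np.int32(2230)), (402, 54, 717.1, 321.3, 99.5, 30.2, -82.2, np.int32(2305)), (140, 146, 666.1, 423.4, 58.2, 34.1, 28.7, np.int32(5114)), (320, 278, 613.3, 341.3, 68.8, 52.6, 7.0, np.int32(14623))]
```

View pics/w5.png

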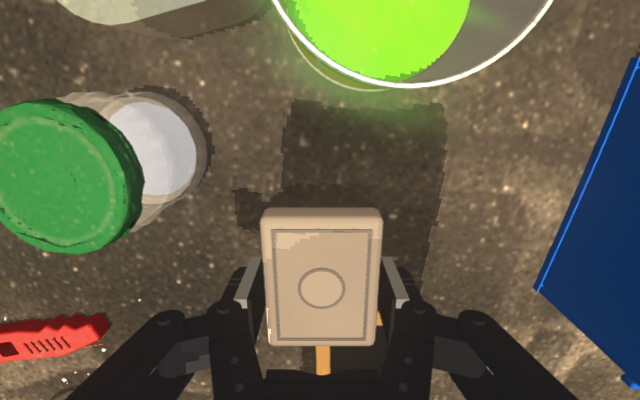

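```bash
python3 -m handwheel '[{"tx":0,"ty":0,"tz":0,"twist":-0.12},{"tx":-20,"ty":5,"tz":0,"twist":0},{"tx":-30,"ty":9,"tz":0,"twist":0},{"tx":-30,"ty":9,"tz":0,"twist":0},{"tx":-25,"ty":8,"tz":0,"twist":0},{"tx":-9,"ty":2,"tz":10,"twist":0},{"tx":0,"ty":0,"tz":15,"twist":0},{"tx":0,"ty":0,"tz":10,"twist":0}]'
python3 -m handwheel '[{"tx":0,"ty":0,"tz":0,"twist":0},{"tx":0,"ty":0,"tz":0,"twist":0},{"tx":0,"ty":0,"tz":0,"twist":0},{"tx":0,"ty":0,"tz":0,"twist":0},{"tx":0,"ty":0,"tz":0,"twist":0},{"tx":0,"ty":0,"tz":0,"twist":0},{"tx":0,"ty":0,"tz":0,"twist":0},{"tx":0,"ty":0,"tz":0,"twist":0}]'
python3 go.py 503.4 292.8 -12 98.2
```

```text
t: 46.0
tool_pos: [0.5063, 0.292, 0.006]
eef_rot: [0.0, 0.997, 0.072, -0.0]
contact_force: [0.9, 0.5, -1.6]
width: 0.0533
gripper_force: 42.7
t: 47.0
tool_pos: [0.5058, 0.2916, 0.0075]
eef_rot: [0.0, 0.997, 0.072, -0.0]
contact_force: [-0.1, -0.2, -0.8]
width: 0.0528
gripper_force: 42.7
t 47.0 pos [505.8 291.6   7.5] ang -81.8 F [-0.1 -0.2 -0.8] w 52.8 q7 -1.43
shift tool mm [-2.2 -1.5 19.5] twist 0.0 tilt [-0. -0. -1.]
```

```bash
python3 -m handwheel '[{"tx":-1.5,"ty":-1,"tz":0,"twist":0},{"tx":-0.7,"ty":-0.5,"tz":4,"twist":0},{"tx":0,"ty":0,"tz":6,"twist":0},{"tx":0,"ty":0,"tz":4,"twist":0},{"tx":0,"ty":0,"tz":2,"twist":0},{"tx":0,"ty":0,"tz":1.5,"twist":0},{"tx":0,"ty":0,"tz":1,"twist":0},{"tx":0,"ty":0,"tz":0,"twist":0}]'
python3 go.py 503.4 292.8 -12 98.2
python3 - <<'E'
from h import *
from wm import *
c=cam('wrist'); go(c)
W=cloud(c);hsv=cv2.cvtColor(c['color'],cv2.COLOR_BGR2HSV);Z=W[...,2]
m=(hsv[...,1]<130)&(hsv[...,2]>120)&(Z>.015)&(Z<.03); print(np.nanmedian(Z[m]))
print(blobs(c,m,.021,2500))
E
```

```text
t: 48.0
tool_pos: [0.5034, 0.2927, -0.011]
eef_rot: [0.0, 0.997, 0.071, 0.0]
contact_force: [-0.4, 0.3, -2.0]
width: 0.0528
gripper_force: 42.7
t 48.0 pos [503.4 292.7 -11. ] ang -81.8 F [-0.4  0.3 -2. ] w 52.8 q7 -1.41
shift tool mm [-0.  -0.1  1. ] twist -0.0 tilt [ 0. -0. -1.]
plaque (50, 367, 424.1, 428.4, 85.5, 55.8, -86.3, np.int32(5167))
0.020872508037964196
[(321, 277, 504.3, 293.8, 70.3, 52.6, 8.2, np.int32(15214))]
```

```bash
python3 -m handwheel '[{"tx":-0.8,"ty":0.1,"tz":0,"twist":0},{"tx":0,"ty":0,"tz":0.7,"twist":0},{"tx":0,"ty":0,"tz":0.5,"twist":0},{"tx":0,"ty":0,"tz":0.3,"twist":0},{"tx":0,"ty":0,"tz":0,"twist":0},{"tx":0,"ty":0,"tz":0,"twist":0},{"tx":0,"ty":0,"tz":0,"twist":0},{"tx":0,"ty":0,"tz":0,"twist":0}]'
python3 -m handwheel '[{"tx":0,"ty":0,"tz":0,"twist":0},{"tx":0,"ty":0,"tz":0,"twist":0},{"tx":0,"ty":0,"tz":0,"twist":0},{"tx":0,"ty":0,"tz":0,"twist":0},{"tx":0,"ty":0,"tz":0,"twist":0},{"tx":0,"ty":0,"tz":0,"twist":0},{"tx":0,"ty":0,"tz":0,"twist":0},{"tx":0,"ty":0,"tz":0,"twist":0}]' 66
python3 -m handwheel '[{"tx":0,"ty":0,"tz":-15,"twist":0},{"tx":0,"ty":0,"tz":-30,"twist":0},{"tx":0,"ty":0,"tz":-40,"twist":0},{"tx":0,"ty":0,"tz":-40,"twist":0},{"tx":0,"ty":0,"tz":-40,"twist":0},{"tx":0,"ty":0,"tz":-40,"twist":0},{"tx":0,"ty":0,"tz":-15,"twist":0},{"tx":0,"ty":0,"tz":0,"twist":0}]'
python3 wm.py
python3 - <<'E'
from h import *
c=load('wrist'); cv2.imwrite('pics/w6.png',cv2.resize(c['color'][100:300,200:400],None,fx=3,fy=3,interpolation=cv2.INTER_CUBIC))
E
```

```text
t: 49.05
tool_pos: [0.5026, 0.2926, -0.0123]
eef_rot: [-0.0, 0.997, 0.071, 0.0]
contact_force: [-2.2, -0.8, 5.4]
width: 0.0529
gripper_force: 43.4
t: 50.05
tool_pos: [0.5026, 0.2926, -0.0125]
eef_rot: [-0.0, 0.997, 0.071, 0.0]
contact_force: [-0.0, 0.3, -0.4]
width: 0.0662
gripper_force: 0.0
t: 51.05
tool_pos: [0.5029, 0.2926, 0.2085]
eef_rot: [-0.001, 0.997, 0.072, 0.001]
contact_force: [-0.3, 0.4, -0.8]
width: 0.066
gripper_force: 0.0
plaque (232, 234, 409.6, 389.3, 70.2, 57.4, 4.4, np.int32(2298))
plaque (313, 268, 380.0, 286.6, 70.3, 55.5, -0.1, np.int32(2092))
board (321, 163, 503.5, 293.9, 91.8, 76.4, 7.9, np.int32(2510))
pad ((497.36114501953125, 292.90643310546875), (71.37590789794922, 55.853939056396484), 8.226573944091797)
```

View pics/w6.png

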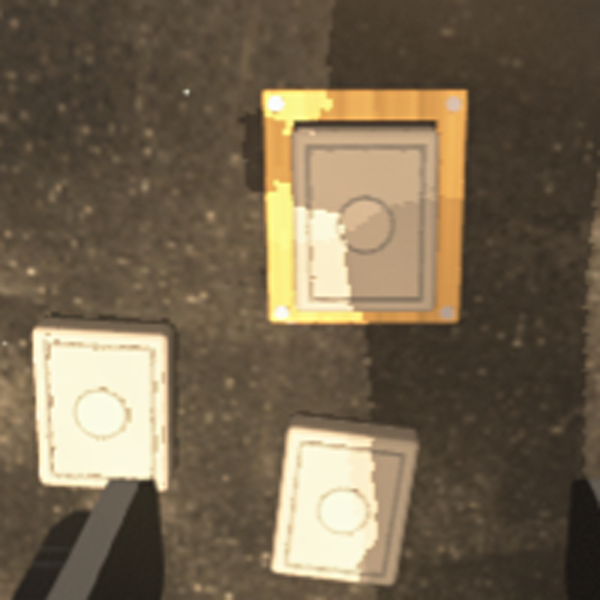

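```bash
cat > pile.py <<'E'
from h import *
import sys
def meas(c,zt):
    W=cloud(c);Z=W[...,2]; m=(abs(Z-zt)<.005)&(np.hypot(W[...,0]-.503,W[...,1]-.2936)<.06)
    return blobs(c,m,zt,400)
if __name__=='__main__':
    zt=float(sys.argv[1]); print('wrist',meas(load('wrist'),zt)); print('top',meas(cam('top'),zt))
E
python3 pile.py .020
python3 - <<'E'
from h import *
c=load('wrist')
for z,L,Wd in ((.004,92,76),(.004,70,54)):
  a=np.radians(8.1);
  for sx,sy in ((1,1),(1,-1),(-1,-1),(-1,1)):
    p=np.array([503.2+sx*L/2*np.cos(a)-sy*Wd/2*np.sin(a),293.8+sx*L/2*np.sin(a)+sy*Wd/2*np.cos(a),z*1000])/1000
    u=cv2.projectPoints(p.reshape(1,3),c['rvec'],c['tvec'],c['intrinsics'],c['dist_coeffs'])[0].ravel(); print(L,((u-[200,100])*3).round(0))
for (u,v,z) in ((264,91,4),(467,91,4),(458,322,4),(270,322,4),(293,134,20),(437,133,20),(433,312,20),(297,310,20),(293,122,4),(437,122,4)):
  print(u,v,(ray(c,200+u/3,100+v/3,z/1000)*1000).round(1))
E
```

```text
wrist [(321, 172, 502.5, 292.8, 68.1, 53.5, 8.2, np.int32(2936))]
top []
92 [260.  88.]
92 [466.  88.]
92 [457. 323.]
92 [268. 322.]
70 [291. 118.]
70 [435. 118.]
70 [431. 296.]
70 [294. 296.]
264 91 [542.4 336.4   4. ]
467 91 [553.2 262.    4. ]
458 322 [463.3 249.5   4. ]
270 322 [452.5 324.    4. ]
293 134 [530.7 323.1  20. ]
437 133 [538.4 272.   20. ]
433 312 [471.3 262.1  20. ]
297 310 [464.7 313.5  20. ]
293 122 [532.6 324.4   4. ]
437 122 [540.3 271.1   4. ]
```

The pile's first plaque is at (502.5,292.8), yaw 8.2°, against a pad centre of (503.0,293.5), yaw 8.1°, so it is flush within about 1 mm. Next is the plaque at (410,387).

```bash
python3 -m handwheel '[{"tx":0,"ty":0,"tz":0,"twist":0.36},{"tx":-15,"ty":-15,"tz":20,"twist":0},{"tx":-25,"ty":-25,"tz":30,"twist":0},{"tx":-25,"ty":-25,"tz":30,"twist":0},{"tx":-20,"ty":-20,"tz":30,"twist":0},{"tx":-15,"ty":-16,"tz":20,"twist":0},{"tx":0,"ty":0,"tz":20,"twist":0},{"tx":0,"ty":0,"tz":0,"twist":0}]' 68
python3 go.py 409.6 387.3 -17 94.6; python3 wm.py
```

```text
t: 52.15
tool_pos: [0.3932, 0.384, 0.0551]
eef_rot: [0.002, 0.999, 0.04, -0.002]
contact_force: [0.3, 0.9, 0.6]
width: 0.068
gripper_force: 0.0
t 52.15 pos [393.2 384.   55.1] ang -85.4 F [0.3 0.9 0.6] w 68.0 q7 -1.74
shift tool mm [16.9 -2.2 72. ] twist 0.0 tilt [-0.003 -0.004 -1.   ]
plaque (495, 61, 497.8, 292.8, 74.5, 56.4, 8.0, np.int32(11716))
plaque (318, 198, 408.0, 388.1, 69.8, 53.0, 3.9, np.int32(7776))
plaque (465, 248, 379.6, 282.7, 69.3, 58.0, 0.5, np.int32(6260))
plaque (571, 350, 299.1, 172.9, 60.3, 39.2, 79.6, np.int32(1146))
board (455, 83, 497.6, 293.5, 81.7, 76.4, 8.1, np.int32(4668))
pad ((498.2781982421875, 317.5785217285156), (71.5572280883789, 6.917628765106201), 8.603500366210938)
```

```bash
python3 -m handwheel '[{"tx":16,"ty":-2.5,"tz":10,"twist":0.05},{"tx":0,"ty":0,"tz":20,"twist":0},{"tx":0,"ty":0,"tz":20,"twist":0},{"tx":0,"ty":0,"tz":12,"twist":0},{"tx":0,"ty":0,"tz":6,"twist":0},{"tx":0,"ty":0,"tz":2.5,"twist":0},{"tx":0,"ty":0,"tz":0,"twist":0},{"tx":0,"ty":0,"tz":0,"twist":0}]'
python3 go.py 409 387.8 -17 94.3; python3 wm.py
```

```text
t: 53.2
tool_pos: [0.4108, 0.3893, -0.0125]
eef_rot: [-0.0, 0.999, 0.036, 0.0]
contact_force: [-0.2, -0.1, 0.1]
width: 0.0678
gripper_force: 0.0
t 53.2 pos [410.8 389.3 -12.5] ang -85.9 F [-0.2 -0.1  0.1] w 67.8 q7 -1.67
shift tool mm [-1.9  1.3  4.5] twist -0.02 tilt [ 0.001  0.001 -1.   ]
plaque (578, 93, 499.9, 291.1, 73.4, 56.1, 8.2, np.int32(22047))
plaque (326, 277, 409.4, 388.2, 68.0, 52.5, 4.0, np.int32(13357))
plaque (122, 279, 404.0, 488.8, 51.4, 47.3, 4.4, np.int32(5642))
plaque (535, 312, 391.2, 281.0, 64.7, 47.4, -89.5, np.int32(4932))
board (501, 110, 498.3, 294.0, 82.8, 76.1, 8.1, np.int32(7673))
pad ((497.5207214355469, 315.8809509277344), (74.94329071044922, 9.668625831604004), 8.092565536499023)
```

```bash
python3 -m handwheel '[{"tx":-1.4,"ty":1,"tz":0,"twist":0},{"tx":0,"ty":0,"tz":2,"twist":0},{"tx":0,"ty":0,"tz":2,"twist":0},{"tx":0,"ty":0,"tz":0,"twist":0},{"tx":0,"ty":0,"tz":0,"twist":0},{"tx":0,"ty":0,"tz":0,"twist":0},{"tx":0,"ty":0,"tz":0,"twist":0},{"tx":0,"ty":0,"tz":0,"twist":0}]'
python3 -m handwheel '[{"tx":0,"ty":0,"tz":0,"twist":0},{"tx":0,"ty":0,"tz":0,"twist":0},{"tx":0,"ty":0,"tz":0,"twist":0},{"tx":0,"ty":0,"tz":0,"twist":0},{"tx":0,"ty":0,"tz":0,"twist":0},{"tx":0,"ty":0,"tz":0,"twist":0},{"tx":0,"ty":0,"tz":0,"twist":0},{"tx":0,"ty":0,"tz":0,"twist":0}]' 48 40
python3 -m handwheel '[{"tx":0,"ty":0,"tz":-10,"twist":-0.4},{"tx":0,"ty":0,"tz":-20,"twist":0},{"tx":0,"ty":0,"tz":-20,"twist":0},{"tx":0,"ty":0,"tz":-10,"twist":0},{"tx":0,"ty":0,"tz":0,"twist":0},{"tx":0,"ty":0,"tz":0,"twist":0},{"tx":0,"ty":0,"tz":0,"twist":0},{"tx":0,"ty":0,"tz":0,"twist":0}]'
python3 go.py 503 293.3 4 98.1
cat > hand.py <<'E'
from h import *
c=cam('wrist'); s=robot.observe(); p=np.array(s['tool_pos']); zt=p[2]+.0318
W=cloud(c); m=(abs(W[...,2]-zt)<.006)&(np.hypot(W[...,0]-p[0],W[...,1]-p[1])<.06)
u,v=np.meshgrid(np.arange(640),np.arange(400)); hsv=cv2.cvtColor(c['color'],cv2.COLOR_BGR2HSV)
m&=hsv[...,2]>80
for b in blobs(c,m,zt,3000): print('inhand',b,'minus tcp',round(b[2]-p[0]*1e3,1),round(b[3]-p[1]*1e3,1), 'topz',np.median(W[...,2][m]))
E
python3 hand.py
```

```text
t: 54.25
tool_pos: [0.4093, 0.3879, -0.017]
eef_rot: [-0.0, 0.999, 0.036, -0.0]
contact_force: [0.2, 0.6, 0.2]
width: 0.068
gripper_force: 0.0
t: 55.25
tool_pos: [0.4093, 0.3879, -0.0168]
eef_rot: [-0.0, 0.999, 0.036, 0.0]
contact_force: [-0.7, -1.5, 5.5]
width: 0.053
gripper_force: 42.6
t: 56.25
tool_pos: [0.4091, 0.3877, 0.0425]
eef_rot: [0.0, 0.998, 0.071, -0.0]
contact_force: [-0.3, 0.1, -0.1]
width: 0.053
gripper_force: 42.3
t 56.25 pos [409.1 387.7  42.5] ang -81.9 F [-0.3  0.1 -0.1] w 53.0 q7 -1.68
shift tool mm [ 79.7 106.6  38.5] twist -0.0 tilt [-0.    -0.001 -1.   ]
inhand (321, 276, 410.1, 388.7, 70.9, 53.0, 8.0, np.int32(15432)) minus tcp 0.9 1.0 topz 0.07486084253308992
```

```bash
python3 -m handwheel '[{"tx":10,"ty":13,"tz":0,"twist":0},{"tx":16,"ty":22,"tz":0,"twist":0},{"tx":18,"ty":24,"tz":0,"twist":0},{"tx":16,"ty":22,"tz":0,"twist":0},{"tx":12,"ty":16,"tz":0,"twist":0},{"tx":7,"ty":10,"tz":8,"twist":0},{"tx":0,"ty":0,"tz":8,"twist":0},{"tx":0,"ty":0,"tz":4,"twist":0}]'
python3 -m handwheel '[{"tx":0,"ty":0,"tz":0,"twist":0},{"tx":0,"ty":0,"tz":0,"twist":0},{"tx":0,"ty":0,"tz":0,"twist":0},{"tx":0,"ty":0,"tz":0,"twist":0},{"tx":0,"ty":0,"tz":0,"twist":0},{"tx":0,"ty":0,"tz":0,"twist":0},{"tx":0,"ty":0,"tz":0,"twist":0},{"tx":0,"ty":0,"tz":0,"twist":0}]'
python3 go.py 502.5 292.6 4 98.1; python3 hand.py
```

```text
t: 57.3
tool_pos: [0.5015, 0.2936, 0.0219]
eef_rot: [0.0, 0.997, 0.071, -0.001]
contact_force: [-0.1, 0.6, -1.4]
width: 0.0533
gripper_force: 42.3
t: 58.3
tool_pos: [0.5026, 0.2931, 0.023]
eef_rot: [0.0, 0.998, 0.071, -0.0]
contact_force: [0.6, 0.8, -1.0]
width: 0.0527
gripper_force: 42.3
t 58.3 pos [502.6 293.1  23. ] ang -81.9 F [ 0.6  0.8 -1. ] w 52.7 q7 -1.46
shift tool mm [-0.1  0.4 19. ] twist -0.0 tilt [-0. -0. -1.]
inhand (321, 276, 503.5, 293.9, 70.9, 70.3, 8.1, np.int32(15774)) minus tcp 0.9 0.9 topz 0.055289185112634545
```

```bash
python3 -m handwheel '[{"tx":0,"ty":0.4,"tz":4,"twist":0},{"tx":0,"ty":0,"tz":6,"twist":0},{"tx":0,"ty":0,"tz":4,"twist":0},{"tx":0,"ty":0,"tz":2,"twist":0},{"tx":0,"ty":0,"tz":1.5,"twist":0},{"tx":0,"ty":0,"tz":1,"twist":0},{"tx":0,"ty":0,"tz":0.5,"twist":0},{"tx":0,"ty":0,"tz":0,"twist":0}]'
python3 go.py 502.5 292.6 4 98.1; python3 hand.py
```

```text
t: 59.35
tool_pos: [0.5027, 0.2927, 0.004]
eef_rot: [-0.0, 0.998, 0.071, 0.0]
contact_force: [-0.3, -0.2, -1.3]
width: 0.0528
gripper_force: 42.3
t 59.35 pos [502.7 292.7   4. ] ang -81.9 F [-0.3 -0.2 -1.3] w 52.8 q7 -1.44
shift tool mm [-0.2  0.1  0. ] twist -0.0 tilt [ 0.  0. -1.]
inhand (321, 276, 503.8, 293.6, 71.3, 70.2, 8.1, np.int32(15804)) minus tcp 1.2 0.9 topz 0.036360244569498074
```

```bash
python3 -m handwheel '[{"tx":0,"ty":0,"tz":0.4,"twist":0},{"tx":0,"ty":0,"tz":0.3,"twist":0},{"tx":0,"ty":0,"tz":0.3,"twist":0},{"tx":0,"ty":0,"tz":0,"twist":0},{"tx":0,"ty":0,"tz":0,"twist":0},{"tx":0,"ty":0,"tz":0,"twist":0},{"tx":0,"ty":0,"tz":0,"twist":0},{"tx":0,"ty":0,"tz":0,"twist":0}]'
python3 -m handwheel '[{"tx":0,"ty":0,"tz":0,"twist":0},{"tx":0,"ty":0,"tz":0,"twist":0},{"tx":0,"ty":0,"tz":0,"twist":0},{"tx":0,"ty":0,"tz":0,"twist":0},{"tx":0,"ty":0,"tz":0,"twist":0},{"tx":0,"ty":0,"tz":0,"twist":0},{"tx":0,"ty":0,"tz":0,"twist":0},{"tx":0,"ty":0,"tz":0,"twist":0}]' 66
python3 -m handwheel '[{"tx":0,"ty":0,"tz":-15,"twist":0},{"tx":0,"ty":0,"tz":-30,"twist":0},{"tx":0,"ty":0,"tz":-40,"twist":0},{"tx":0,"ty":0,"tz":-40,"twist":0},{"tx":0,"ty":0,"tz":-40,"twist":0},{"tx":0,"ty":0,"tz":-30,"twist":0},{"tx":0,"ty":0,"tz":0,"twist":0},{"tx":0,"ty":0,"tz":0,"twist":0}]'
python3 wm.py; python3 pile.py .036; python3 go.py 380.3 285.5 -17 90.8
```

```text
t: 60.4
tool_pos: [0.5027, 0.2927, 0.0033]
eef_rot: [-0.0, 0.998, 0.071, 0.0]
contact_force: [-1.7, -0.2, 5.2]
width: 0.0531
gripper_force: 43.0
t: 61.4
tool_pos: [0.5026, 0.2927, 0.003]
eef_rot: [0.0, 0.998, 0.071, -0.0]
contact_force: [0.3, -0.1, 0.9]
width: 0.0659
gripper_force: 0.0
t: 62.4
tool_pos: [0.5022, 0.2926, 0.198]
eef_rot: [-0.0, 0.998, 0.071, -0.0]
contact_force: [-0.1, 0.1, -0.0]
width: 0.0662
gripper_force: 0.0
plaque (583, 171, 551.7, 2.4, 61.1, 43.8, -56.4, np.int32(928))
plaque (421, 173, 520.7, 183.2, 48.7, 35.6, -41.7, np.int32(759))
plaque (313, 271, 380.0, 286.7, 70.4, 55.9, -0.2, np.int32(2208))
board (320, 157, 502.9, 293.8, 92.9, 76.5, 7.8, np.int32(1715))
wrist [(321, 177, 502.8, 293.1, 68.9, 53.5, 8.2, np.int32(3406))]
top []
t 62.5 pos [501.9 292.5 197.1] ang -81.9 F [-0.2 -0.5  0.1] w 65.9 q7 -1.61
shift tool mm [-121.   -10.3  214.3] twist 0.73 tilt [-0.002 -0.001 -1.   ]
```

```bash
python3 -m handwheel '[{"tx":0,"ty":0,"tz":0,"twist":0.75},{"tx":-20,"ty":1,"tz":10,"twist":0},{"tx":-30,"ty":2,"tz":20,"twist":0},{"tx":-35,"ty":2,"tz":30,"twist":0},{"tx":-30,"ty":1,"tz":30,"twist":0},{"tx":-7,"ty":0,"tz":30,"twist":0},{"tx":0,"ty":0,"tz":10,"twist":0},{"tx":0,"ty":0,"tz":0,"twist":0}]' 68
python3 go.py 380.3 285.5 -17 90.5; python3 wm.py
```

```text
t: 63.5
tool_pos: [0.3812, 0.285, 0.0677]
eef_rot: [0.001, 1.0, 0.005, -0.0]
contact_force: [0.2, 0.1, -0.4]
width: 0.0682
gripper_force: 0.0
t 63.5 pos [381.2 285.   67.7] ang -89.4 F [ 0.2  0.1 -0.4] w 68.2 q7 -1.67
shift tool mm [-0.9 -0.6 84.7] twist 0.01 tilt [-0.    -0.001 -1.   ]
plaque (277, 67, 475.2, 311.0, 82.1, 45.2, 50.7, np.int32(2326))
plaque (322, 218, 379.2, 286.2, 68.6, 54.8, 0.2, np.int32(6713))
board (303, 68, 488.3, 295.1, 94.5, 68.1, -85.4, np.int32(4554))
```

```bash
python3 -m handwheel '[{"tx":-1.2,"ty":-0.6,"tz":15,"twist":0},{"tx":0,"ty":0,"tz":20,"twist":0},{"tx":0,"ty":0,"tz":20,"twist":0},{"tx":0,"ty":0,"tz":15,"twist":0},{"tx":0,"ty":0,"tz":8,"twist":0},{"tx":0,"ty":0,"tz":4,"twist":0},{"tx":0,"ty":0,"tz":0,"twist":0},{"tx":0,"ty":0,"tz":0,"twist":0}]'
python3 go.py 379.8 285.8 -17 90.5; python3 wm.py
```

```text
t: 64.55
tool_pos: [0.3797, 0.2862, -0.0136]
eef_rot: [-0.0, 1.0, 0.005, 0.0]
contact_force: [-0.3, 0.7, -0.1]
width: 0.0677
gripper_force: 0.0
t 64.55 pos [379.7 286.2 -13.6] ang -89.4 F [-0.3  0.7 -0.1] w 67.7 q7 -1.53
shift tool mm [0.1 0.4 3.4] twist 0.01 tilt [ 0.001  0.001 -1.   ]
plaque (325, 275, 379.6, 285.9, 68.1, 53.1, 0.0, np.int32(13790))
```

```bash
python3 -m handwheel '[{"tx":0,"ty":0,"tz":2,"twist":0.05},{"tx":0,"ty":0,"tz":1.2,"twist":0},{"tx":0,"ty":0,"tz":0,"twist":0},{"tx":0,"ty":0,"tz":0,"twist":0},{"tx":0,"ty":0,"tz":0,"twist":0},{"tx":0,"ty":0,"tz":0,"twist":0},{"tx":0,"ty":0,"tz":0,"twist":0},{"tx":0,"ty":0,"tz":0,"twist":0}]'
python3 -m handwheel '[{"tx":0,"ty":0,"tz":0,"twist":0},{"tx":0,"ty":0,"tz":0,"twist":0},{"tx":0,"ty":0,"tz":0,"twist":0},{"tx":0,"ty":0,"tz":0,"twist":0},{"tx":0,"ty":0,"tz":0,"twist":0},{"tx":0,"ty":0,"tz":0,"twist":0},{"tx":0,"ty":0,"tz":0,"twist":0},{"tx":0,"ty":0,"tz":0,"twist":0}]' 48 40
python3 -m handwheel '[{"tx":0,"ty":0,"tz":-10,"twist":0},{"tx":0,"ty":0,"tz":-20,"twist":-0.4},{"tx":0,"ty":0,"tz":-25,"twist":-0.4},{"tx":0,"ty":0,"tz":-20,"twist":0},{"tx":0,"ty":0,"tz":-5,"twist":0},{"tx":0,"ty":0,"tz":0,"twist":0},{"tx":0,"ty":0,"tz":0,"twist":0},{"tx":0,"ty":0,"tz":0,"twist":0}]'
python3 go.py 502.6 292.7 20 98.1;python3 hand.py
```

```text
t: 65.6
tool_pos: [0.3795, 0.286, -0.0172]
eef_rot: [0.0, 1.0, 0.001, -0.0]
contact_force: [0.3, 0.6, 0.3]
width: 0.0684
gripper_force: 0.0
t: 66.6
tool_pos: [0.3795, 0.2859, -0.017]
eef_rot: [-0.0, 1.0, 0.001, 0.0]
contact_force: [-1.2, -1.7, 5.9]
width: 0.0527
gripper_force: 42.2
t: 67.6
tool_pos: [0.3792, 0.2857, 0.0622]
eef_rot: [0.0, 0.998, 0.071, -0.0]
contact_force: [-0.5, -0.4, -1.5]
width: 0.053
gripper_force: 42.6
t 67.6 pos [379.2 285.7  62.2] ang -81.9 F [-0.5 -0.4 -1.5] w 53.0 q7 -1.56
shift tool mm [123.2  10.4  42.1] twist -0.0 tilt [-0.001 -0.001 -1.   ]
inhand (321, 276, 380.7, 282.9, 70.9, 60.7, 8.0, np.int32(15583)) minus tcp 1.4 -2.8 topz 0.09472677639025172
```

```bash
python3 -m handwheel '[{"tx":15,"ty":1,"tz":0,"twist":0},{"tx":25,"ty":2,"tz":0,"twist":0},{"tx":28,"ty":3,"tz":0,"twist":0},{"tx":25,"ty":2,"tz":0,"twist":0},{"tx":20,"ty":2,"tz":0,"twist":0},{"tx":10,"ty":0.5,"tz":8,"twist":0},{"tx":0,"ty":0,"tz":10,"twist":0},{"tx":0,"ty":0,"tz":4,"twist":0}]'
python3 -m handwheel '[{"tx":0,"ty":0,"tz":0,"twist":0},{"tx":0,"ty":0,"tz":0,"twist":0},{"tx":0,"ty":0,"tz":0,"twist":0},{"tx":0,"ty":0,"tz":0,"twist":0},{"tx":0,"ty":0,"tz":0,"twist":0},{"tx":0,"ty":0,"tz":0,"twist":0},{"tx":0,"ty":0,"tz":0,"twist":0},{"tx":0,"ty":0,"tz":0,"twist":0}]'
python3 go.py 502.4 292.7 20 98.1; python3 hand.py
```

```text
t: 68.65
tool_pos: [0.5013, 0.2927, 0.0394]
eef_rot: [0.0, 0.997, 0.071, -0.001]
contact_force: [-1.1, 0.1, -0.8]
width: 0.0532
gripper_force: 42.6
t: 69.65
tool_pos: [0.5027, 0.2929, 0.0408]
eef_rot: [0.0, 0.998, 0.071, -0.0]
contact_force: [0.4, -1.1, -1.0]
width: 0.0528
gripper_force: 42.6
t 69.65 pos [502.7 292.9  40.8] ang -81.9 F [ 0.4 -1.1 -1. ] w 52.8 q7 -1.48
shift tool mm [-0.4  0.2 20.8] twist -0.0 tilt [-0. -0. -1.]
inhand (321, 276, 503.9, 293.8, 71.3, 70.3, 8.1, np.int32(15788)) minus tcp 1.2 0.9 topz 0.07326987176239934
```

```bash
python3 -m handwheel '[{"tx":-0.3,"ty":0.2,"tz":4,"twist":0},{"tx":0,"ty":0,"tz":7,"twist":0},{"tx":0,"ty":0,"tz":4,"twist":0},{"tx":0,"ty":0,"tz":3,"twist":0},{"tx":0,"ty":0,"tz":2,"twist":0},{"tx":0,"ty":0,"tz":1,"twist":0},{"tx":0,"ty":0,"tz":0.5,"twist":0},{"tx":0,"ty":0,"tz":0,"twist":0}]'
python3 go.py 502.4 292.7 19.4 98.1
```

```text
t: 70.7
tool_pos: [0.5025, 0.2927, 0.0194]
eef_rot: [-0.0, 0.998, 0.071, 0.0]
contact_force: [-0.3, 0.7, -0.5]
width: 0.0532
gripper_force: 42.6
t 70.7 pos [502.5 292.7  19.4] ang -81.9 F [-0.3  0.7 -0.5] w 53.2 q7 -1.46
shift tool mm [-0.1  0.  -0. ] twist 0.0 tilt [ 0.  0. -1.]
```

```bash
python3 -m handwheel '[{"tx":0,"ty":0,"tz":0.3,"twist":0},{"tx":0,"ty":0,"tz":0.2,"twist":0},{"tx":0,"ty":0,"tz":0.2,"twist":0},{"tx":0,"ty":0,"tz":0,"twist":0},{"tx":0,"ty":0,"tz":0,"twist":0},{"tx":0,"ty":0,"tz":0,"twist":0},{"tx":0,"ty":0,"tz":0,"twist":0},{"tx":0,"ty":0,"tz":0,"twist":0}]'
python3 -m handwheel '[{"tx":0,"ty":0,"tz":0,"twist":0},{"tx":0,"ty":0,"tz":0,"twist":0},{"tx":0,"ty":0,"tz":0,"twist":0},{"tx":0,"ty":0,"tz":0,"twist":0},{"tx":0,"ty":0,"tz":0,"twist":0},{"tx":0,"ty":0,"tz":0,"twist":0},{"tx":0,"ty":0,"tz":0,"twist":0},{"tx":0,"ty":0,"tz":0,"twist":0}]' 66
python3 -m handwheel '[{"tx":0,"ty":0,"tz":-15,"twist":0},{"tx":0,"ty":0,"tz":-30,"twist":0},{"tx":0,"ty":0,"tz":-40,"twist":0},{"tx":0,"ty":0,"tz":-40,"twist":0},{"tx":0,"ty":0,"tz":-40,"twist":0},{"tx":0,"ty":0,"tz":-20,"twist":0},{"tx":0,"ty":0,"tz":0,"twist":0},{"tx":0,"ty":0,"tz":0,"twist":0}]'
python3 -m handwheel '[{"tx":-20,"ty":-20,"tz":0,"twist":0},{"tx":-25,"ty":-25,"tz":0,"twist":0},{"tx":-25,"ty":-25,"tz":0,"twist":0},{"tx":-20,"ty":-20,"tz":0,"twist":0},{"tx":0,"ty":0,"tz":0,"twist":0},{"tx":0,"ty":0,"tz":0,"twist":0},{"tx":0,"ty":0,"tz":0,"twist":0},{"tx":0,"ty":0,"tz":0,"twist":0}]'
python3 - <<'E'
from h import *
from pile import meas
c=cam('wrist'); t=cam('top'); s=cam('scene')
print(meas(c,.052),meas(t,.052))
a=cv2.resize(c['color'],(400,250)); im=np.vstack([np.hstack([a,cv2.resize(t['color'],(400,250))]),cv2.resize(s['color'][130:280,220:560],(800,350))])
cv2.imwrite('pics/fin.png',im)
E
```

```text
t: 71.7
tool_pos: [0.5025, 0.2928, 0.0191]
eef_rot: [-0.0, 0.998, 0.071, 0.0]
contact_force: [-1.2, -0.5, 5.2]
width: 0.0527
gripper_force: 43.3
t: 72.7
tool_pos: [0.5025, 0.2927, 0.0186]
eef_rot: [0.0, 0.998, 0.071, -0.0]
contact_force: [0.3, -0.2, -0.1]
width: 0.0662
gripper_force: 0.0
t: 73.7
tool_pos: [0.5019, 0.2926, 0.2032]
eef_rot: [0.0, 0.998, 0.071, -0.0]
contact_force: [1.1, 0.3, -0.7]
width: 0.0662
gripper_force: 0.0
t: 74.7
tool_pos: [0.4014, 0.3684, 0.2035]
eef_rot: [0.0, 0.998, 0.07, 0.0]
contact_force: [0.1, 0.6, -0.5]
width: 0.0658
gripper_force: 0.0
[(417, 86, 501.6, 294.5, 69.9, 54.4, 8.3, np.int32(4651))] [(303, 211, 503.4, 294.1, 69.8, 53.8, 7.9, np.int32(733))]
```

View pics/fin.png

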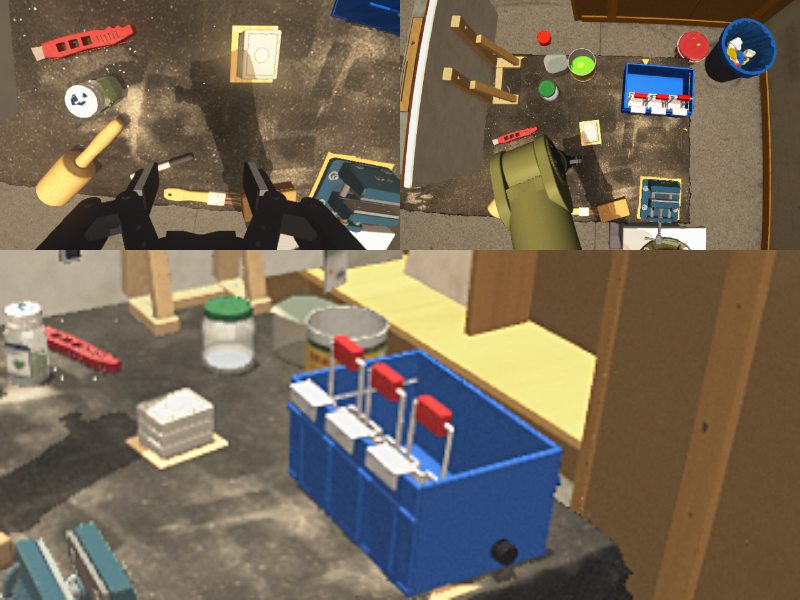

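The final views show three plaques squarely piled on the pad (top camera: 503.4,294.1, yaw 7.9°, against a pad at 503.5,293.3, yaw about 8°). All three baskets hang inside the tank, and the jars look where they started.

```bash
python3 -c "
from cell import close_job
print(close_job())"
```

```text
the job is handed in; nothing more can be done
None
```

The job is handed in at about 75 s: all three baskets hang by their lips on the tank's near rim, the three plaques found are stacked on the black pad to within about 1 mm, and the jars were left alone.

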